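# Clip the specimens into the carrier and pin the lock bar

### The job

Get the specimen carrier ready to travel: lay every turned steel specimen that is on the bench flat in a recess of the carrier (one to a recess, any recess) and press it straight down with the blue-handled pusher, never with the gripper itself, until it has snapped fully home under both catches. Then slide the red lock bar until its hole stands over the hole in the carrier and put the locking pin down through both, its head flat on the bar. Leave the pusher standing upright on the narrow round pedestal of the tool rest, and do not disturb the gear, the vial or the bearing.

Things in the scene. Friction and masses are not known exactly. Their poses are not given: they have to be found in the camera images.
- specimen0: turned steel specimen: plain round disc 35 mm in diameter, 18 mm thick, about 0.14 kg, lying flat. Origin at the centre of its underside, z up. May be absent; at least two of specimen0, 1, 2 are there. All are alike
- specimen1: like specimen0
- specimen2: like specimen0
- carrier: specimen carrier, fixed to the bench: aluminium plate 110 (x) by 210 (y) by 10 mm, origin at the centre of its underside, x away from the robot, z up. Three recesses in a row along its y, 66 mm apart; a black spring catch on the -x and on the +x side of each (room for fingers on the y sides), noses 30 mm apart and up to 31 mm above the recess floor
- recess0 (a point): centre of the floor of the recess at the carrier's -y end, 10 mm above the bench; axes as the carrier's. A specimen is home when its underside lies here. Four steel guide posts stand on the recess's diagonals, 39 mm apart inside, 32 mm above this floor
- recess1 (a point): the same for the middle recess. In any recess a specimen laid on the two catches rests with its underside 22 to 24 mm above the floor, between the post tips; pushed straight down with about 10 N (at most 15) it spreads the catches, which snap shut about 1 mm above its top once it lies on the floor. The 26 mm foot of the pusher goes down between the catch noses
- recess2 (a point): the same for the recess at the carrier's +y end
- lock_bar (a joint): slide of the red lock bar along the carrier's +y, in m: 0 unlocked, range 0 to 0.050; at 0.035 its hole lies over the hole in the carrier. Stays where it is left, about 1.5 N to move. The bar is 24 mm wide and 8 mm thick, lies along the front (-x) edge of the carrier and its top is 34.5 mm above the bench
- bar_hole (a point): mouth of the 12 mm hole in the lock bar, at the bar's upper face; moves with it
- bar_tab (a point): centre of the top of the bar's upright tab, which is 12 mm wide in the carrier's y, 20 mm in x, and stands 34 mm above the bar; 60 mm from the hole towards the carrier's -y
- carrier_hole (a point): mouth of the 12 mm hole, 16 mm deep, in the carrier under the bar, 26 mm above the bench (the bar slides just above it)
- locking_pin: locking pin, 0.04 kg: steel shank 10 mm in diameter and 23 mm long with a tapered point, under a red round head 22 mm in diameter and 20 mm high. Origin on the axis at the underside of the head, z up. Starts upright in the socket of the tool rest; when home in the bar its head rests on the bar's top
- pusher: hand pusher standing upright on the bench, 95 mm high, 0.14 kg: white foot 26 mm in diameter and 18 mm high, steel neck, blue round handle 27 mm in diameter from 40 to 88 mm height. Origin at the centre of the foot's underside, z up
- tool_rest: tool rest, fixed: grey plate 130 (x) by 66 (y) by 8 mm with a round steel pedestal and a square socket block 76 mm apart along x
- pedestal (a point): centre of the flat top of the pedestal, 28 mm in diameter, 50 mm above the bench
- socket (a point): mouth of the pin's socket on top of the 34 mm square block, 38 mm above the bench
- gear: loose steel gear 52 mm across, 16 mm thick, lying flat, to be left alone; origin under its centre
- vial: white sample vial with blue cap, 27 mm across, 52 mm high, to be left alone; origin under its centre
- bearing: loose ball bearing 52 mm across, 15 mm thick, lying flat, to be left alone; origin under its centre

How it is judged:
By the outcome, as a careful person would: the job done as asked, in the order asked, and still so for the second after the job is handed in, with the robot touching nothing.
Of specimen0, specimen1, specimen2 only 2 to 3 are there at a start; the rules pass over those that are not, and their reading is None.
At some moment in a run one of specimen0, specimen1, specimen2 may be knocked a few centimetres aside while the robot is not near it.
It also fails if it takes over 200 s, if anything falls off the work surface, if the arm or the gripper's body presses on something with over 40 N, if the wrist force passes 120 N, or if a joint passes its speed limit or range.

### The arm

A 6-joint arm with a two-finger parallel gripper is mounted at the origin on a cart in front of the work surface, level with it; the furniture and walls round the work are solid. World frame = base frame: x ahead of the robot, y to its left, z up, the work surface at z = 0. Lengths are in m, angles in rad, forces in N, time in s.
With the tool pointing down it reaches from about 0.25 to 0.725 m from the base axis. Payload 4 kg.
Tool frame: the origin (TCP) lies at the very end of the fingers, on their centre line; the grasp point (between the pads) lies 19 mm behind it; z points along the fingers, y is the line along which they close (so a half turn about z gives the same grasp; the last joint's range is limited). The gripper opens to 85 mm and grips with 20 to 120 N. Pads are 22 mm wide; open, the fingers measure 114 mm over their backs; the gripper's body (76 mm by 85 mm) begins 54 mm behind the grasp point. The pads swing forward as they close: fully open they stand 13 mm farther back than shut.
Start: joints at [-1.138, 0.241, 0.005, 1.335, 0, 1.571], TCP at [0.21, -0.454, 0.231] pointing down, gripper open.
Joint ranges: [-2.72, 2.72], [-1.05, 1.87], [-1.09, 1.28], [-1.99, 2.15], [-1.42, 1.44], [-3.14, 3.14]. Speed limits (rad/s): [2.79, 2.79, 3.14, 3.14, 3.14, 3.14].

### API

Orientations are given as a unit quaternion [x, y, z, w].
In Python, from workcell import bot, vision, workorder, boxes_of gives the robot as it stands.
- The arm moves only by the tool send_rows, never from a script. Its argument "motion" is text: rows parted by semicolons, each of 5 numbers parted by spaces: the closure, from -1 (fully open) to 1 (shut), so that 0 is half open, then the shift along the tool's x, y, z in cm, then the turn about the tool's z in rad. In form: claw x y z twist; .... A call has 1 to 5 rows; each row is the pose to reach, as a shift and turn from the pose commanded when the call began, along the tool's axes at that moment; what a row does not reach only later rows make up. A row lasts 1/10 s, in which the tool goes at most 50 mm and 8.59 degrees, less where a joint would pass 70% of its speed; a pose out of reach is approached as far as the arm can. A call with a gripper value outside its range is refused whole. The fingers move at their own pace and stop on an object; the grip force is fixed at half the most. Time passes only in rows, so rows that repeat a pose let the fingers close. It gives the time, the measured TCP pose, the force, the opening and the grip force at its end, in the units of the state.
- bot.get_obs(): the state, without advancing time (a new reading comes with each control period).
- vision.camera(name): name is "scene" or "top" or "wrist"; returns the picture (400x640x3 uint8, red, green, blue); there is no depth.
- vision.camera_model(name): a dict with "fov_y" (degrees; the focal length in pixels is half the picture's height over the tangent of half this angle, whatever the lens; pixels are square), "cx", "cy" (the principal point, pixels), "k1" (the pictures are not rectified: a ray, as slopes to the right and down, at radius r is drawn at 1 + k1 r^2 times it, then the intrinsics apply), "world_from_camera" (4x4, takes a point from camera to world coordinates); the wrist camera has in their place "hand_eye" (4x4, takes a point from camera to tool coordinates, whose origin is the TCP and whose axes are the flange's). Camera axes: x right, y down, z forward; pixel columns grow to the right and rows downward; lengths in m; the calibration is good to about 2 mm. A picture is of the moment at which its call begins: read the wrist's pose just before it. camera_model takes no time and is no camera call.
- workorder.job_done(): hands the job in; it is judged then, once.
Trained networks look in the newest picture that a camera, given by its name, has taken for a name from the list of things; names that differ only in an ending like _2 or _b are one class to them, and where a whole thing is asked for, a point or a joint stands for the part that bears it (a point fixed in the world has none). Each returns a list of dicts, best first, with "conf" (0 to 1); they miss things now and then, are a little off and sometimes report something else, mostly with a low value. They report only what shows in the picture. A call takes as long as a camera call.
- boxes_of(camera, target): "rect" ([centre column, centre row, width, height] in pixels, round what is visible of it).
The state is a dict: "clock": time; "joint_pos": joint angles; "joint_vel": joint speeds; "tau": joint torques, N m; "eef_pos": TCP position; "tool_rot": TCP orientation; "ft_force": force on the tool from outside, world axes, zero at the start; "ft_torque": the same for the moment, N m; "grip_width": finger opening in m; "grasp_force": force on a finger pad.
Only numpy, scipy, OpenCV 4.12 (cv2) and the standard library are available. Lean on these libraries where they do the work, as an engineer would, in place of code of your own. Each camera call takes 0.05 s, during which the arm holds its last target. There are 200 camera calls.

## Working session

There is one attempt and no reset: what is moved stays moved. The work goes in short steps, Python scripts to look and compute and a tool call to move; the robot and the scene stay as the last step left them, time stands still between calls to the robot, and variables do not carry over. Pictures are saved under pics/ and viewed, at most 14 in all, crops included, and the job is handed in when it is done.

Besides the shell and the picture viewer there is one more tool, called as a command line: name --argument value ..., lists and objects as JSON in quotes. send_rows: Moves the arm, as the interface text tells. Its arguments: {"type":"object","properties":{"motion":{"type":"string"}},"required":["motion"]}

```bash
ls; mkdir -p pics
cat > h.py <<'E'
import numpy as np, cv2
from scipy.spatial.transform import Rotation as R
from workcell import bot, vision, workorder, boxes_of
def T():
    o=bot.get_obs(); M=np.eye(4); M[:3,:3]=R.from_quat(o['tool_rot']).as_matrix(); M[:3,3]=o['eef_pos']; return M
def pose(cam,m,tool=None):
    return (tool if tool is not None else T())@np.array(m['hand_eye']) if cam=='wrist' else np.array(m['world_from_camera'])
def f_of(m): return 200/np.tan(np.radians(m['fov_y'])/2)
def world(cam,u,v,z,tool=None):
    m=vision.camera_model(cam); f=f_of(m); x=(u-m['cx'])/f; y=(v-m['cy'])/f
    a,b=x,y
    for _ in range(30):
        s=1+m['k1']*(a*a+b*b); a,b=x/s,y/s
    P=pose(cam,m,tool); d=P[:3,:3]@np.array([a,b,1]); o=P[:3,3]
    return o+d*(z-o[2])/d[2]
def pix(cam,p,tool=None):
    m=vision.camera_model(cam); P=np.linalg.inv(pose(cam,m,tool)); c=P[:3,:3]@np.array(p)+P[:3,3]
    a,b=c[:2]/c[2]; s=1+m['k1']*(a*a+b*b); f=f_of(m)
    return np.array([a*s*f+m['cx'],b*s*f+m['cy']])
def snap(cam,name):
    t=T(); im=vision.camera(cam); cv2.imwrite(f'pics/{name}.png',cv2.cvtColor(im,cv2.COLOR_RGB2BGR)); return im,t
E
python3 - <<'E'
from h import *
np.set_printoptions(precision=4,suppress=True)
o=bot.get_obs()
for k,v in o.items(): print(k,v)
print(T())
for c in ['top','scene','wrist']:
    m=vision.camera_model(c); print(c,m)
    snap(c,c+'0')
    for n in ['specimen0','carrier','lock_bar','locking_pin','pusher','tool_rest','gear','vial','bearing']:
        print(c,n,[(round(d['conf'],2),np.round(d['rect']).astype(int).tolist()) for d in boxes_of(c,n)][:5]) if c!='wrist' else 0
E
```

```text
pics
clock 0.0
joint_pos [-1.138   0.2414  0.0037  1.3352 -0.      1.5708]
joint_vel [-0.0011  0.0009 -0.0024  0.      0.0005 -0.0001]
tau [  0.0014 -37.232   25.2407   0.0173   0.0002   0.    ]
eef_pos [ 0.2094 -0.4533  0.2304]
tool_rot [ 0.9767  0.2147 -0.0002 -0.0011]
ft_force [0.3129 0.6209 0.6155]
ft_torque [ 0.0247  0.0318 -0.039 ]
grasp_force 0.0
grip_width 0.08540230825736836
[[ 0.9078  0.4194 -0.0009  0.2094]
 [ 0.4194 -0.9078  0.002  -0.4533]
 [-0.     -0.0022 -1.      0.2304]
 [ 0.      0.      0.      1.    ]]
top {'fov_y': 56.56191181176296, 'cx': 314.2553935467926, 'cy': 197.04218298325134, 'k1': -0.009921174979864996, 'world_from_camera': array([[ 0.0286, -0.9869,  0.1587,  0.3806],
       [-0.9996, -0.0272,  0.0108, -0.2897],
       [-0.0063, -0.159 , -0.9873,  0.9333],
       [ 0.    ,  0.    ,  0.    ,  1.    ]])}
top specimen0 [(0.73, [280, 250, 16, 13]), (0.51, [313, 272, 14, 13]), (0.47, [224, 221, 18, 17])]
top carrier [(0.66, [283, 183, 94, 68])]
top lock_bar [(0.79, [291, 202, 38, 24])]
top locking_pin [(0.58, [375, 219, 8, 10])]
top pusher [(0.69, [246, 232, 
[... 676 characters left out ...]
 [403, 229, 20, 19]), (0.63, [287, 224, 111, 62])]
scene carrier [(0.85, [286, 225, 109, 66])]
scene lock_bar [(0.9, [314, 209, 43, 36])]
scene locking_pin [(0.5, [369, 176, 12, 11])]
scene pusher [(0.9, [327, 241, 15, 50]), (0.74, [371, 175, 8, 14])]
scene tool_rest [(0.59, [375, 195, 43, 37])]
scene gear [(0.56, [349, 180, 19, 10])]
scene vial []
scene bearing [(0.74, [397, 178, 16, 18])]
wrist {'fov_y': 64.2661101736843, 'cx': 322.4679376456761, 'cy': 196.89834209686657, 'k1': -0.03692471730119417, 'hand_eye': array([[ 0.0007, -0.96  , -0.2799,  0.0702],
       [ 1.    ,  0.0003,  0.0014, -0.0004],
       [-0.0013, -0.2799,  0.96  , -0.1431],
       [ 0.    ,  0.    ,  0.    ,  1.    ]])}
```

Run:
```python
from h import *
im=cv2.imread('pics/top0.png')[90:310,180:460]; a=cv2.resize(im,(760,597),interpolation=cv2.INTER_CUBIC); cv2.imwrite('pics/topc.png',a)
np.set_printoptions(precision=4,suppress=True)
for n,u,v,z in [('s',280,250,.009),('s',313,272,.009),('s',224,221,.009),('carrier',283,183,.02),('bar',291,202,.035),('pin',375,219,.05),('pusher',246,232,.05),('rest',362,232,.02),('gear',392,192,.01),('vial',246,132,.03),('bearing',412,236,.01)]: print('top',n,world('top',u,v,z))
for n,u,v,z in [('s',295,274,.009),('s',364,242,.009),('s',403,229,.009),('bar',314,209,.035),('pusher',327,241,.047),('pin',370,176,.05)]: print('scene',n,world('scene',u,v,z))
```

```text
top s [ 0.3947 -0.1991  0.009 ]
top s [ 0.3439 -0.2819  0.009 ]
top s [ 0.4624 -0.056   0.009 ]
top carrier [ 0.5609 -0.2005  0.02  ]
top bar [ 0.5112 -0.2235  0.035 ]
top pin [ 0.4736 -0.4263  0.05  ]
top pusher [ 0.4341 -0.1205  0.05  ]
top rest [ 0.4439 -0.3992  0.02  ]
top gear [ 0.5473 -0.4751  0.01  ]
top vial [ 0.6881 -0.102   0.03  ]
top bearing [ 0.4382 -0.524   0.01  ]
scene s [ 0.4613 -0.0451  0.009 ]
scene s [ 0.3952 -0.1969  0.009 ]
scene s [ 0.3436 -0.2785  0.009 ]
scene bar [ 0.5225 -0.2353  0.035 ]
scene pusher [ 0.4322 -0.1113  0.047 ]
scene pin [ 0.4702 -0.4162  0.05  ]
```

View pics/topc.png

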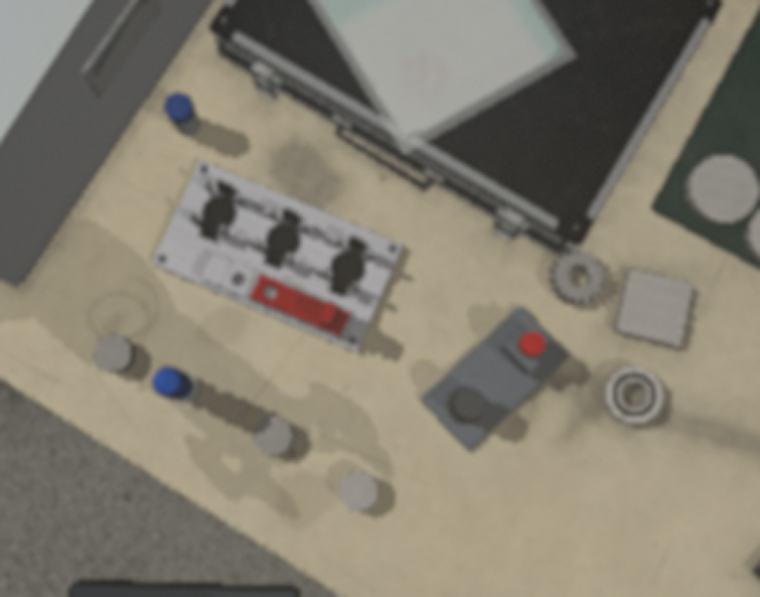

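View pics/scene0.png

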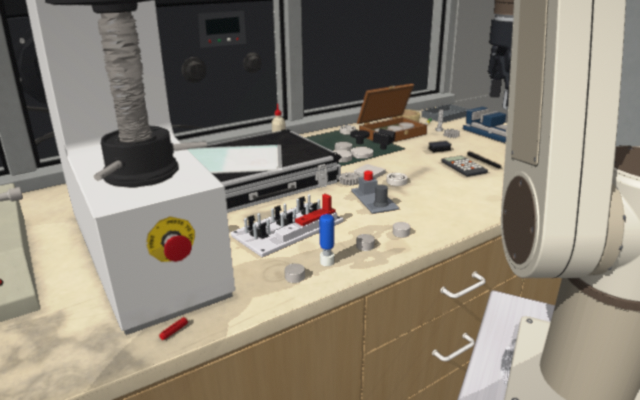

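The top view shows specimens at crop (113,353), (273,435) and (360,490), and the pusher at (172,382). The carrier corners are (203,163), (405,247), (360,350) and (155,260). The rest is at the lower right with the red pin head at (532,343) and the pedestal at (466,405). The scene view agrees.

```bash
cat >> h.py <<'E'
def rel(p,yaw=None,t=None):
    "shift in tool axes (cm) and twist to bring TCP to world p, tool x to yaw"
    t=T() if t is None else t; d=t[:3,:3].T@(np.array(p)-t[:3,3])*100
    y=np.arctan2(t[1,0],t[0,0]); tw=0 if yaw is None else -((yaw-y+np.pi)%(2*np.pi)-np.pi)
    return np.round(np.r_[d,tw],3)
E
python3 - <<'E'
from h import *
np.set_printoptions(precision=4,suppress=True)
c=[world('top',180+x/2.714,90+y/2.714,.01) for x,y in [(203,163),(405,247),(360,350),(155,260)]]
print(np.array(c)); ctr=np.mean(c,0); d=c[0]-c[1]+c[3]-c[2]; print(ctr,np.arctan2(-d[0],d[1]))
print(rel([ctr[0]-.03,ctr[1],.25],np.arctan2(-d[0],d[1])))
for n,x,y,z in [('ped',466,405,.05),('pin',532,343,.058)]: print(n,world('top',180+x/2.714,90+y/2.714,z))
# machine / case edges
for x,y in [(130,150),(200,20),(20,285),(215,45),(575,240)]: print(x,y,[world('top',180+x/2.714,90+y/2.714,z)[:2] for z in (0,.1,.2)])
E
```

```text
[[ 0.6471 -0.1233  0.01  ]
 [ 0.5712 -0.3164  0.01  ]
 [ 0.4736 -0.2772  0.01  ]
 [ 0.5525 -0.0835  0.01  ]]
[ 0.5611 -0.2001  0.01  ] -0.38076811835086766
[39.82  -9.557 -1.869  0.814]
ped [ 0.4241 -0.3714  0.05  ]
pin [ 0.479  -0.4275  0.058 ]
130 150 [array([ 0.6611, -0.0506]), array([ 0.631 , -0.0762]), array([ 0.601 , -0.1018])]
200 20 [array([ 0.795 , -0.1106]), array([ 0.7506, -0.1298]), array([ 0.7062, -0.149 ])]
20 285 [array([0.5269, 0.0445]), array([0.5113, 0.0087]), array([ 0.4956, -0.0271])]
215 45 [array([ 0.7695, -0.1267]), array([ 0.7278, -0.1442]), array([ 0.6861, -0.1617])]
575 240 [array([ 0.5844, -0.4769]), array([ 0.5625, -0.4569]), array([ 0.5407, -0.4368])]
```

send_rows --motion "-1 20 -4.8 -1 0;-1 20 -4.8 -1 0;-1 20 -4.8 -1 0;-1 20 -4.8 -1 0;-1 20 -4.8 -1 0"

```text
clock: 1.55
eef_pos: [0.3749, -0.3233, 0.2417]
tool_rot: [0.976, 0.218, 0.001, -0.0]
ft_force: [-1.0, -0.0, -0.4]
grip_width: 0.0852
grasp_force: 0.0
```

send_rows --motion "-1 19.8 -4.8 -1 0.74;-1 19.8 -4.8 -1 0.74;-1 19.8 -4.8 -1 0.74;-1 19.8 -4.8 -1 0.74;-1 19.8 -4.8 -1 0.74"

```text
clock: 2.05
eef_pos: [0.5332, -0.1978, 0.2511]
tool_rot: [0.991, -0.135, 0.0, -0.0]
ft_force: [-0.5, -0.3, -0.1]
grip_width: 0.0857
grasp_force: 0.0
```

send_rows --motion "-1 0 0 0 0.07;-1 0 0 0 0.07;-1 0 0 0 0.07"

```text
clock: 2.35
eef_pos: [0.5303, -0.2003, 0.2511]
tool_rot: [0.986, -0.168, -0.0, 0.0]
ft_force: [-0.5, 1.0, 0.5]
grip_width: 0.0855
grasp_force: 0.0
```

Run:
```python
from h import *
np.set_printoptions(precision=4,suppress=True)
im,t=snap('wrist','w1'); print(t, bot.get_obs()['clock'])
for n in ['specimen0','lock_bar','recess0','recess1','bar_hole','bar_tab','carrier_hole','carrier']:
    try: print(n,[(round(d['conf'],2),np.round(d['rect']).astype(int).tolist()) for d in boxes_of('wrist',n)][:5])
    except Exception as e: print(n,e)
for u,v in [(230,290),(75,330)]: print(world('scene',u,v,0))
```

```text
[[ 0.9439 -0.3304 -0.0006  0.5303]
 [-0.3304 -0.9439  0.     -0.2003]
 [-0.0006  0.0002 -1.      0.2511]
 [ 0.      0.      0.      1.    ]] 2.4
specimen0 [(0.98, [231, 248, 29, 34]), (0.76, [356, 259, 27, 31]), (0.55, [414, 270, 10, 24]), (0.38, [187, 58, 34, 30])]
lock_bar [(0.75, [345, 180, 81, 27])]
recess0 [(0.96, [311, 142, 182, 105])]
recess1 [(0.96, [311, 142, 182, 105])]
bar_hole [(0.93, [343, 180, 84, 30])]
bar_tab [(0.94, [346, 180, 81, 26]), (0.22, [310, 142, 186, 102])]
carrier_hole [(0.64, [311, 139, 176, 103])]
carrier [(0.72, [355, 260, 29, 26]), (0.64, [311, 145, 180, 108])]
[0.5425 0.0325 0.    ]
[ 0.6928  0.2239 -0.    ]
```

View pics/w1.png

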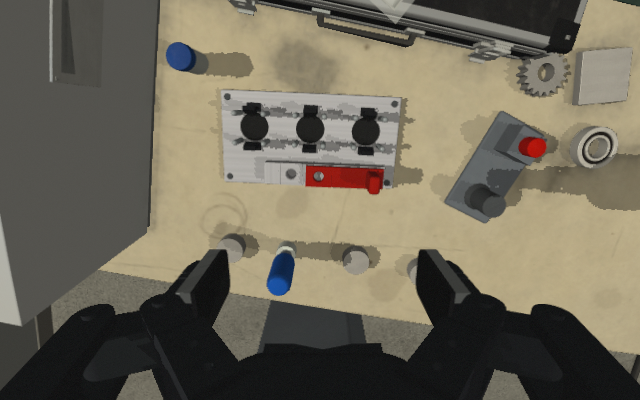

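The wrist view shows recess discs at about (255,126), (310,129) and (366,131). The carrier hole is at (291,173), the bar hole at (319,176), the tab at (375,182), the pin head at (532,147) and the pedestal at (487,200). Next I'll localise these precisely.

Run:
```python
from h import *
np.set_printoptions(precision=4,suppress=True)
im=cv2.imread('pics/w1.png'); t=T()
g=cv2.cvtColor(im,cv2.COLOR_BGR2GRAY)
# plate corners: brightness low-saturation mask
hsv=cv2.cvtColor(im,cv2.COLOR_BGR2HSV)
cv2.imwrite('pics/w1c.png',cv2.resize(im[80:200,205:415],None,fx=3.8,fy=3.8,interpolation=cv2.INTER_CUBIC))
for n,u,v,z in [('r2',255,126,.01),('r1',310,129,.01),('r0',366,131,.01),('ch',291,173,.026),('bh',319,176,.0345),('pin',536,147,.058),('ped',487,200,.05),('wall',150,230,0),('wall',158,20,0)]: print(n,world('wrist',u,v,z,t))
for u,v in [(221,90),(402,97),(398,188),(222,182)]: print(world('wrist',u,v,.01,t))
```

```text
r2 [ 0.6002 -0.1405  0.01  ]
r1 [ 0.5752 -0.2008  0.01  ]
r0 [ 0.551  -0.2628  0.01  ]
ch [ 0.5356 -0.1632  0.026 ]
bh [ 0.523  -0.1939  0.0345]
pin [ 0.4811 -0.426   0.058 ]
ped [ 0.4364 -0.3669  0.05  ]
wall [0.5215 0.0483 0.    ]
wall [ 0.7469 -0.0793  0.    ]
[ 0.6512 -0.119   0.01  ]
[ 0.5745 -0.3139  0.01  ]
[ 0.4708 -0.2799  0.01  ]
[ 0.5508 -0.0754  0.01  ]
```

View pics/w1c.png

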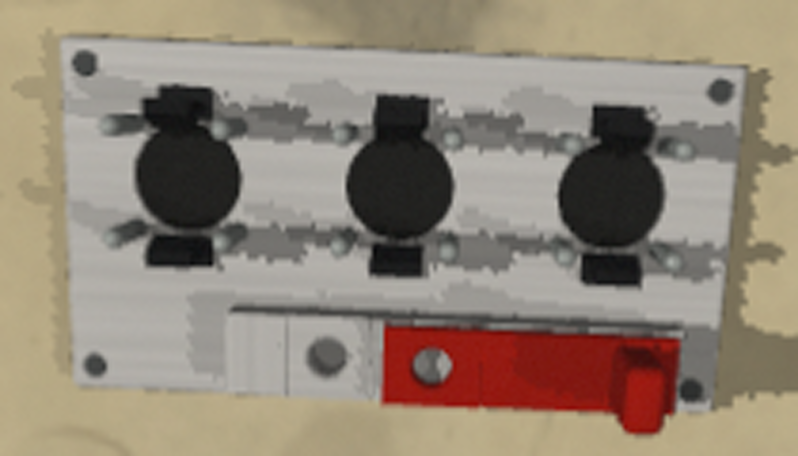

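Run:
```python
from h import *
np.set_printoptions(precision=4,suppress=True)
t=T()
for n,u,v,z in [('A',231,248,.009),('B',356,259,.009),('push top',281,285,.095),('push base',285,250,.005)]: print(n,world('wrist',u,v,z,t))
a=world('wrist',231,248,.009,t); print(rel([a[0],a[1],.12],-.378))
```

```text
A [ 0.4644 -0.0489  0.009 ]
B [ 0.3943 -0.2006  0.009 ]
push top [ 0.4366 -0.1208  0.095 ]
push base [ 0.4365 -0.1146  0.005 ]
[-11.251 -12.063  13.14    0.04 ]
```

send_rows --motion "-0.3 -11.2 -12.1 13.1 0.04;-0.3 -11.2 -12.1 13.1 0.04;-0.3 -11.2 -12.1 13.1 0.04;-0.3 -11.2 -12.1 13.1 0.04;-0.3 -11.2 -12.1 13.1 0.04"

```text
clock: 3.3
eef_pos: [0.4442, -0.1367, 0.1317]
tool_rot: [0.987, -0.159, 0.001, -0.018]
ft_force: [1.1, -0.6, 0.7]
grip_width: 0.0555
grasp_force: 0.0
```

```bash
cat >> h.py <<'E'
def disc(name,target='specimen0',zc=.009,near=None,cam='wrist'):
    im,t=snap(cam,name); out=[]
    for d in boxes_of(cam,target):
        r=d['rect']; out.append((round(d['conf'],2),np.round(r).tolist(),np.round(world(cam,r[0],r[1],zc,t),4).tolist()))
    return out
E
python3 - <<'E'
from h import *
np.set_printoptions(precision=4,suppress=True)
print(T()[:,3])
for o in disc('a1'): print(o)
print(pix('wrist',[T()[0,3],T()[1,3],.018]))
E
```

```text
[ 0.4442 -0.1367  0.1317  1.    ]
(0.95, [510.0, 242.0, 52.0, 42.0], [0.3463, -0.2784, 0.009])
(0.93, [225.0, 196.0, 46.0, 46.0], [0.4648, -0.049, 0.009])
(0.76, [413.0, 220.0, 47.0, 42.0], [0.3934, -0.2001, 0.009])
[326.5473 191.0516]
```

View pics/a1.png

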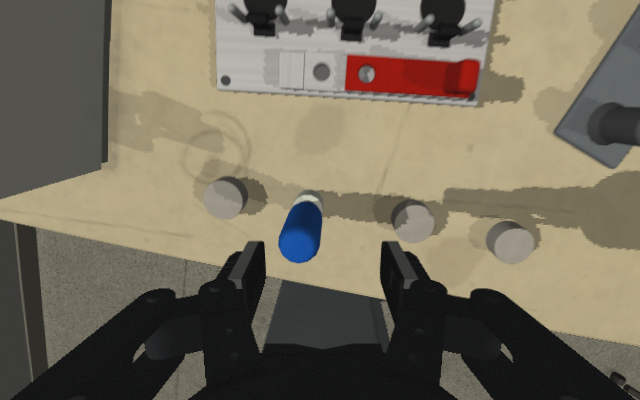

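The wrist view shows specimens at (225,196), (413,220) and (510,242), with the pusher top at (300,240). All three positions agree with the earlier fixes.

Run:
```python
from h import *
print(rel([.4648,-.049,.12],-.378), bot.get_obs()['joint_vel'])
```

```text
[-0.732 -8.923  1.465  0.058] [-0.0054267   0.00052899  0.09194731  0.01759353 -0.00605284  0.00025794]
```

send_rows --motion "-0.3 -0.7 -8.9 1.2 0.06;-0.3 -0.7 -8.9 1.2 0.06;-0.3 -0.7 -8.9 1.2 0.06;-0.3 -0.7 -8.9 1.2 0.06;-0.3 -0.7 -8.9 1.2 0.06"

```text
clock: 3.9
eef_pos: [0.445, -0.1221, 0.1248]
tool_rot: [0.987, -0.157, 0.004, -0.037]
ft_force: [-0.1, 0.8, 0.5]
grip_width: 0.0554
grasp_force: 0.0
```

Run:
```python
from h import *
print(T(),bot.get_obs()['joint_pos'])
for o in disc('a2'): print(o)
print(rel([.4648,-.049,.006],-.378))
```

```text
[[ 0.95055729 -0.30991708  0.01980516  0.44498595]
 [-0.31053025 -0.94785858  0.07165941 -0.12214396]
 [-0.00343598 -0.07426648 -0.99723251  0.12477832]
 [ 0.          0.          0.          1.        ]] [-0.31675523  0.24613046 -0.2819163   1.04626021  0.07433188  3.14058738]
(0.97, [438.0, 220.0, 47.0, 45.0], [0.3947, -0.2004, 0.009])
(0.94, [244.0, 194.0, 50.0, 48.0], [0.4646, -0.0488, 0.009])
(0.56, [541.0, 247.0, 54.0, 43.0], [0.3446, -0.2793, 0.009])
[-0.323 -6.667 12.396  0.062]
```

The last joint was at its range end (yaw = j1 − j6 + π), so I'll turn the tool half a turn the other way.

send_rows --motion "-0.3 0 0 0 -0.74;-0.3 0 0 0 -0.74;-0.3 0 0 0 -0.74;-0.3 0 0 0 -0.74;-0.3 0 0 0 -0.74"

```text
clock: 4.5
eef_pos: [0.4446, -0.1221, 0.1246]
tool_rot: [0.976, 0.213, 0.017, -0.033]
ft_force: [-0.2, -0.1, 0.3]
grip_width: 0.0557
grasp_force: 0.0
```

send_rows --motion "-0.3 0 0 0 -0.74;-0.3 0 0 0 -0.74;-0.3 0 0 0 -0.74;-0.3 0 0 0 -0.74;-0.3 0 0 0 -0.74"

```text
clock: 5.0
eef_pos: [0.4446, -0.1221, 0.1246]
tool_rot: [0.833, 0.552, 0.028, -0.025]
ft_force: [1.0, 0.4, -0.1]
grip_width: 0.0551
grasp_force: 0.0
```

send_rows --motion "-0.3 0 0 0 -0.74;-0.3 0 0 0 -0.74;-0.3 0 0 0 -0.74;-0.3 0 0 0 -0.74;-0.3 0 0 0 -0.74"

```text
clock: 5.5
eef_pos: [0.4446, -0.1221, 0.1246]
tool_rot: [0.577, 0.816, 0.035, -0.013]
ft_force: [-0.3, -0.3, -0.1]
grip_width: 0.0551
grasp_force: 0.0
```

send_rows --motion "-0.3 0 0 0 -0.74;-0.3 0 0 0 -0.74;-0.3 0 0 0 -0.74;-0.3 0 0 0 -0.74;-0.3 0 0 0 -0.74"

```text
clock: 6.0
eef_pos: [0.4446, -0.1221, 0.1246]
tool_rot: [0.243, 0.969, 0.037, 0.001]
ft_force: [0.1, 0.4, 0.3]
grip_width: 0.0556
grasp_force: 0.0
```

Run:
```python
from h import *
print(T(),bot.get_obs()['joint_pos'])
print(rel([.4648,-.049,.09],-.378+np.pi))
```

```text
[[-0.88160611  0.47158845  0.01936486  0.44461789]
 [ 0.47168288  0.87882843  0.07194341 -0.1221187 ]
 [ 0.01690929  0.07255982 -0.99722071  0.12458476]
 [ 0.          0.          0.          1.        ]] [-0.31703877  0.24605678 -0.2825928   1.04618686  0.07446382  0.17469998]
[ 1.611  7.127  4.014 -0.113]
```

send_rows --motion "-0.3 0 0 -6 -0.66;-0.3 0 0 -6 -0.66;-0.3 0 0 -6 -0.66;-0.3 0 0 -6 -0.66;-0.3 0 0 -6 -0.66"

```text
clock: 6.5
eef_pos: [0.4435, -0.1265, 0.1847]
tool_rot: [-0.083, 0.996, 0.035, 0.013]
ft_force: [0.8, -0.4, -0.2]
grip_width: 0.0552
grasp_force: 0.0
```

send_rows --motion "-0.3 0 0 0 -0.66;-0.3 0 0 0 -0.66;-0.3 0 0 0 -0.66;-0.3 0 0 0 -0.66;-0.3 0 0 0 -0.66"

```text
clock: 7.0
eef_pos: [0.4434, -0.1264, 0.1844]
tool_rot: [-0.401, 0.915, 0.029, 0.023]
ft_force: [0.2, -0.1, -0.4]
grip_width: 0.0555
grasp_force: 0.0
```

send_rows --motion "-0.3 0 0 0 -0.66;-0.3 0 0 0 -0.66;-0.3 0 0 0 -0.66;-0.3 0 0 0 -0.66;-0.3 0 0 0 -0.66"

```text
clock: 7.5
eef_pos: [0.4434, -0.1265, 0.1844]
tool_rot: [-0.676, 0.736, 0.02, 0.031]
ft_force: [0.8, -0.5, -0.4]
grip_width: 0.0558
grasp_force: 0.0
```

send_rows --motion "-0.3 0 0 0 -0.66;-0.3 0 0 0 -0.66;-0.3 0 0 0 -0.66;-0.3 0 0 0 -0.66;-0.3 0 0 0 -0.66"

```text
clock: 8.0
eef_pos: [0.4434, -0.1264, 0.1844]
tool_rot: [0.878, -0.477, -0.009, -0.036]
ft_force: [-0.9, -0.5, -1.0]
grip_width: 0.0558
grasp_force: 0.0
```

send_rows --motion "-0.3 0 0 0 -0.65;-0.3 0 0 0 -0.65;-0.3 0 0 0 -0.65;-0.3 0 0 0 -0.65;-0.3 0 0 0 -0.65"

```text
clock: 8.5
eef_pos: [0.4434, -0.1264, 0.1844]
tool_rot: [0.984, -0.172, 0.003, -0.037]
ft_force: [0.9, 0.5, 0.1]
grip_width: 0.0555
grasp_force: 0.0
```

send_rows --motion "-0.3 0 3 0 0;-0.3 0 3 0 0;-0.3 0 3 0 0"

```text
clock: 8.8
eef_pos: [0.437, -0.1443, 0.1821]
tool_rot: [0.983, -0.181, 0.003, -0.033]
ft_force: [-0.3, -0.3, 0.8]
grip_width: 0.0554
grasp_force: 0.0
```

Run:
```python
from h import *
print(T(),bot.get_obs()['joint_pos'])
```

```text
[[ 0.93463114 -0.35520156  0.01721885  0.4369847 ]
 [-0.35555535 -0.93245505  0.06409343 -0.14431891]
 [-0.00671029 -0.06602597 -0.99779534  0.18210699]
 [ 0.          0.          0.          1.        ]] [-0.36254564  0.19621471 -0.18501295  1.19621475  0.06608201 -3.14061945]
```

send_rows --motion "-0.3 0 8 0 0;-0.3 0 8 0 0;-0.3 0 8 0 0;-0.3 0 8 0 0;-0.3 0 8 0 0"

```text
clock: 9.3
eef_pos: [0.4263, -0.1791, 0.1768]
tool_rot: [0.978, -0.208, -0.001, -0.016]
ft_force: [0.5, -0.7, 1.0]
grip_width: 0.0559
grasp_force: 0.0
```

Run:
```python
from h import *
print(T(),bot.get_obs()['joint_pos'])
```

```text
[[ 0.9133661  -0.4071003   0.00563117  0.42631063]
 [-0.40706592 -0.91285179  0.03160594 -0.17911453]
 [-0.00772636 -0.03116005 -0.99948454  0.17682502]
 [ 0.          0.          0.          1.        ]] [-0.41821474  0.20543812 -0.18635594  1.18669634  0.03117403 -3.14055413]
```

send_rows --motion "-0.3 0 7.2 0 0;-0.3 0 7.2 0 0;-0.3 0 7.2 0 0;-0.3 0 7.2 0 0;-0.3 0 7.2 0 0"

```text
clock: 9.8
eef_pos: [0.4145, -0.2102, 0.1746]
tool_rot: [0.972, -0.233, -0.004, -0.001]
ft_force: [0.1, 0.3, -0.3]
grip_width: 0.0553
grasp_force: 0.0
```

Run:
```python
from h import *
print(T(),bot.get_obs()['joint_pos'])
```

```text
[[ 8.91499780e-01 -4.52953969e-01 -7.80031788e-03  4.14509881e-01]
 [-4.52940324e-01 -8.91533823e-01  3.53629248e-03 -2.10215587e-01]
 [-8.55602493e-03  3.80474538e-04 -9.99963324e-01  1.74579495e-01]
 [ 0.00000000e+00  0.00000000e+00  0.00000000e+00  1.00000000e+00]] [-4.69102282e-01  2.12379648e-01 -1.83229681e-01  1.18374349e+00
 -3.72129682e-04 -3.14061576e+00]
```

send_rows --motion "-0.3 0 0 0 0.61;-0.3 0 0 0 0.61;-0.3 0 0 0 0.61;-0.3 0 0 0 0.61;-0.3 0 0 0 0.61"

```text
clock: 10.3
eef_pos: [0.4145, -0.2102, 0.1746]
tool_rot: [0.858, -0.514, -0.004, 0.001]
ft_force: [0.6, 0.5, -0.5]
grip_width: 0.056
grasp_force: 0.0
```

send_rows --motion "-0.3 0 0 0 0.61;-0.3 0 0 0 0.61;-0.3 0 0 0 0.61;-0.3 0 0 0 0.61;-0.3 0 0 0 0.61"

```text
clock: 10.8
eef_pos: [0.4144, -0.2104, 0.1745]
tool_rot: [-0.664, 0.747, 0.004, -0.002]
ft_force: [0.0, -0.7, 0.3]
grip_width: 0.0555
grasp_force: 0.0
```

send_rows --motion "-0.3 0 0 0 0.61;-0.3 0 0 0 0.61;-0.3 0 0 0 0.61;-0.3 0 0 0 0.61;-0.3 0 0 0 0.61"

```text
clock: 11.3
eef_pos: [0.4144, -0.2105, 0.1745]
tool_rot: [-0.41, 0.912, 0.003, -0.003]
ft_force: [-0.3, -0.4, 0.1]
grip_width: 0.0552
grasp_force: 0.0
```

send_rows --motion "-0.3 0 0 0 0.61;-0.3 0 0 0 0.61;-0.3 0 0 0 0.61;-0.3 0 0 0 0.61;-0.3 0 0 0 0.61"

```text
clock: 11.8
eef_pos: [0.4144, -0.2106, 0.1745]
tool_rot: [-0.118, 0.993, 0.002, -0.004]
ft_force: [-0.5, -0.0, -0.5]
grip_width: 0.0553
grasp_force: 0.0
```

send_rows --motion "-0.3 0 0 0 0.61;-0.3 0 0 0 0.61;-0.3 0 0 0 0.61;-0.3 0 0 0 0.61;-0.3 0 0 0 0.61"

```text
clock: 12.3
eef_pos: [0.4143, -0.2106, 0.1745]
tool_rot: [0.186, 0.983, 0.001, -0.004]
ft_force: [-0.2, 0.4, -0.3]
grip_width: 0.0556
grasp_force: 0.0
```

Run:
```python
from h import *
print(T(),bot.get_obs()['joint_pos'])
for o in disc('b1'): print(o)
print(rel([.394,-.2003,.006],-.378+np.pi))
```

```text
[[-9.31026228e-01  3.64863923e-01 -8.02996731e-03  4.14335225e-01]
 [ 3.64850857e-01  9.31060854e-01  3.08823192e-03 -2.10598216e-01]
 [ 8.60317264e-03 -5.45155371e-05 -9.99962991e-01  1.74525074e-01]
 [ 0.00000000e+00  0.00000000e+00  0.00000000e+00  1.00000000e+00]] [-4.69674508e-01  2.12455373e-01 -1.83282028e-01  1.18361720e+00
 -8.80506962e-04 -9.61838590e-02]
(0.91, [327.0, 157.0, 31.0, 37.0], [0.3937, -0.1988, 0.009])
(0.62, [493.0, 172.0, 44.0, 39.0], [0.4678, -0.0493, 0.009])
(0.59, [235.0, 143.0, 40.0, 36.0], [0.3487, -0.2768, 0.009])
[2.1260e+00 2.2200e-01 1.6872e+01 5.0000e-03]
```

send_rows --motion "-0.3 2.1 0.2 10 0;-0.3 2.1 0.2 10 0;-0.3 2.1 0.2 10 0;-0.3 2.1 0.2 10 0"

```text
clock: 12.8
eef_pos: [0.3943, -0.2005, 0.0747]
tool_rot: [0.187, 0.982, 0.001, -0.005]
ft_force: [0.4, -0.0, -0.2]
grip_width: 0.0554
grasp_force: 0.0
```

Run:
```python
from h import *
print(T()[:3,3])
for o in disc('b2'): print(o)
im=cv2.imread('pics/b2.png')
print(pix('wrist',[.394,-.2,.018]),pix('wrist',[.394,-.2,.0]))
```

```text
[ 0.39433896 -0.20050559  0.0747395 ]
(0.61, [194.0, 193.0, 62.0, 53.0], [0.3483, -0.2777, 0.009])
(0.58, [556.0, 227.0, 63.0, 55.0], [0.4654, -0.0492, 0.009])
(0.57, [326.0, 213.0, 54.0, 55.0], [0.3947, -0.1988, 0.009])
(0.39, [18.0, 379.0, 30.0, 38.0], [0.4396, -0.5026, 0.009])
[324.23290752 209.49898646] [324.14550069 201.6649009 ]
```

View pics/b2.png

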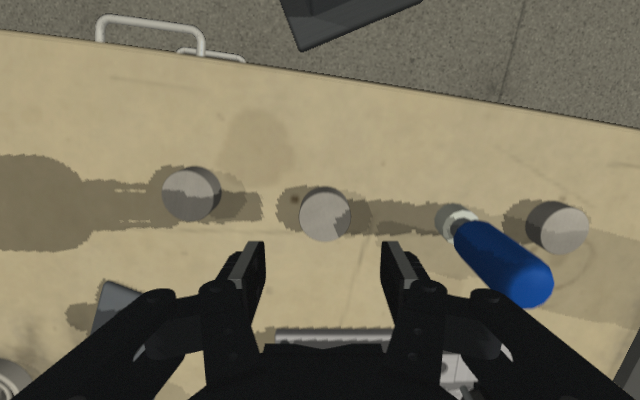

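send_rows --motion "-0.3 -0.15 0.05 6.8 0;-0.3 -0.15 0.05 6.8 0;-0.3 -0.15 0.05 6.8 0;1 -0.15 0.05 6.8 0;1 -0.15 0.05 6.8 0"

```text
clock: 13.4
eef_pos: [0.3985, -0.202, 0.0094]
tool_rot: [0.188, 0.982, -0.0, -0.002]
ft_force: [0.1, -0.2, 2.1]
grip_width: 0.0316
grasp_force: 59.2
```

send_rows --motion "1 0 0 0 0;1 0 0 0 0;1 0 0 0 0;1 0 0 0 0;1 0 0 0 0"

```text
clock: 13.9
eef_pos: [0.3985, -0.202, 0.0094]
tool_rot: [0.188, 0.982, -0.0, -0.001]
ft_force: [-0.7, 0.2, 5.9]
grip_width: 0.0314
grasp_force: 59.3
```

send_rows --motion "1 0 0 -8 0;1 0 0 -8 0;1 0 0 -8 0;1 0 0 -8 0"

```text
clock: 14.3
eef_pos: [0.3976, -0.2015, 0.0883]
tool_rot: [0.188, 0.982, 0.0, -0.002]
ft_force: [-0.0, 0.5, -2.3]
grip_width: 0.0314
grasp_force: 60.4
```

Run:
```python
from h import *
snap('wrist','b3'); t=T(); print(t[:3,3],bot.get_obs()['grip_width'],bot.get_obs()['ft_force'])
print(pix('wrist',t[:3,3]+[0,0,.012]))
print(rel([.6002,-.1405,.1],-.378+np.pi),rel([.5755,-.2014,.1],-.378+np.pi),rel([.551,-.2628,.1],-.378+np.pi))
```

```text
[ 0.39646849 -0.20087985  0.0870687 ] 0.0316393831422771 [ 0.49506045  0.0812056  -1.85646152]
[323.2278546  266.91246037]
[-1.6682e+01  1.3148e+01 -1.4220e+00 -1.0000e-03] [-1.6641e+01  6.5770e+00 -1.4200e+00 -1.0000e-03] [-1.6637e+01 -3.4000e-02 -1.4190e+00 -1.0000e-03]
```

View pics/b3.png

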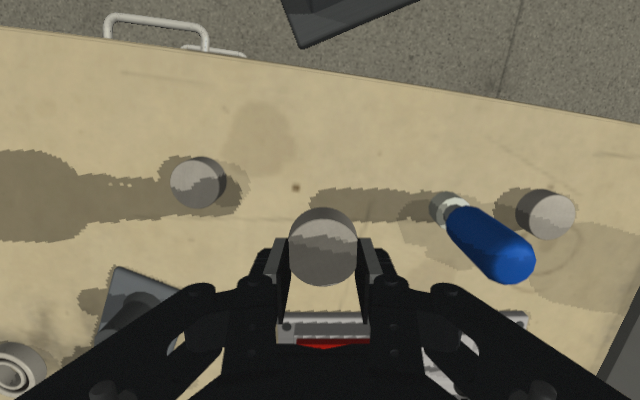

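The picture shows the held specimen's top centred at about (323,246) and 70 px wide, between the pads. I'll check that offset numerically.

Run:
```python
from h import *
t=T()
def q(x,y,z): return np.round(pix('wrist',(t@[x,y,z,1])[:3],t),1)
for x in(-.011,0,.011): print('pad tip',x,q(x,-.0175,0),q(x,.0175,0),'grasp',q(x,-.0175,-.019),q(x,.0175,-.019))
for dz in(-.012,-.008,0.0):
  for dx in(0,.004,.008): print('disc top',dz,dx,q(dx,0,dz),q(dx+.0175,0,dz)[1],q(dx-.0175,0,dz)[1],q(dx,.0175,dz)[0]-q(dx,-.0175,dz)[0], 'bottom front',q(dx+.0175,0,dz+.018)[1])
im=cv2.imread('pics/b3.png'); print(im[200:300:3,323].tolist())
```

```text
pad tip -0.011 [288.6 274.8] [357.8 274.9] grasp [284.2 296.5] [362.2 296.6]
pad tip 0 [287.9 255.1] [358.5 255.2] grasp [283.4 274.8] [363.1 274.9]
pad tip 0.011 [287.2 234.6] [359.3 234.7] grasp [282.5 252. ] [364.1 252.1]
disc top -0.012 0 [323.2 267.1] 231.7 300.0 76.10000000000002 bottom front 217.8
disc top -0.012 0.004 [323.2 259.2] 223.3 292.7 76.70000000000005 bottom front 210.2
disc top -0.012 0.008 [323.3 251.2] 214.7 285.2 77.39999999999998 bottom front 202.5
disc top -0.008 0 [323.2 262.9] 228.4 295.2 74.19999999999999 bottom front 215.1
disc top -0.008 0.004 [323.2 255.2] 220.1 288.0 74.80000000000001 bottom front 207.7
disc top -0.008 0.008 [323.2 247.4] 211.7 280.7 75.29999999999995 bottom front 200.1
disc top 0.0 0 [323.2 255.2] 222.1 286.2 70.60000000000002 bottom front 210.1
disc top 0.0 0.004 [323.2 247.8] 214.2 279.3 71.19999999999999 bottom front 202.9
disc top 0.0 0.008 [323.2 240.3] 206.2 272.3 71.70000000000005 bottom front 195.7
[[89, 112, 120], [88, 111, 120], [85, 105, 114], [60, 65, 66], [60, 65, 68], [63, 67, 70], [73, 80, 82], [136, 147, 154], [136, 150, 155], [137, 149, 156], [134, 146, 151], [134, 147, 153], [86, 96, 99], [89, 97, 100], [90, 98, 103], [89, 98, 101], [90, 98, 101], [74, 82, 85], [74, 82, 84], [73, 80, 83], [74, 81, 83], [74, 82, 84], [74, 81, 84], [75, 82, 84], [73, 80, 82], [74, 81, 83], [72, 80, 82], [74, 81, 83], [73, 80, 83], [131, 166, 180], [135, 171, 186], [134, 170, 186], [134, 172, 186], [134, 170, 185]]
```

send_rows --motion "1 -4 1 -6.3 0;1 -8 2 -6.3 0;1 -12 3 -6.3 0;1 -16 5 -6.3 0;1 -20.6 6.6 -6.3 0"

```text
clock: 14.85
eef_pos: [0.6133, -0.2153, 0.1462]
tool_rot: [0.188, 0.982, 0.001, -0.006]
ft_force: [1.1, -0.6, -0.6]
grip_width: 0.0316
grasp_force: 60.4
```

send_rows --motion "1 0 0 0 0;1 0 0 0 0;1 0 0 0 0"

```text
clock: 15.15
eef_pos: [0.6109, -0.2157, 0.1464]
tool_rot: [0.189, 0.982, 0.001, -0.006]
ft_force: [-0.3, 0.0, -1.7]
grip_width: 0.0313
grasp_force: 60.4
```

Run:
```python
from h import *
im,t=snap('wrist','r1'); print(t, bot.get_obs()['ft_force'],bot.get_obs()['joint_pos'])
for r in [(.6002,-.1405),(.5755,-.2014),(.551,-.2628)]: print(pix('wrist',[*r,.01],t))
cv2.imwrite('pics/r1c.png',im[0:400,120:560,::-1])
```

```text
[[-9.28813683e-01  3.70361346e-01 -1.17310095e-02  6.10924294e-01]
 [ 3.70337990e-01  9.28887649e-01  4.18438652e-03 -2.15651787e-01]
 [ 1.24465249e-02 -4.57923047e-04 -9.99922434e-01  1.46406341e-01]
 [ 0.00000000e+00  0.00000000e+00  0.00000000e+00  1.00000000e+00]] [-0.41651844 -0.50241671 -0.54410388] [-3.39669175e-01  5.87948654e-01  3.12230021e-01  1.30591207e+00
  2.34214929e-05  4.00628291e-02]
[398.15376753 146.73825207]
[323.3043717  146.11810178]
[248.02157032 146.13174617]
```

View pics/r1.png

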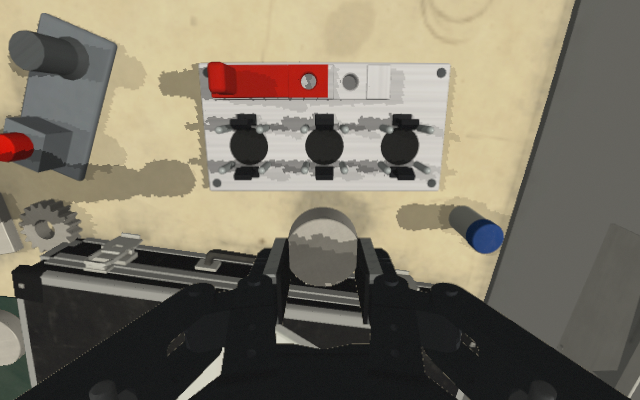

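The recess discs sit at (400,146), (324,145) and (249,146), within 1 px of the prediction, so the recess fixes hold. The tall wall is on the right and the case is below. Next is the held disc's offset.

Run:
```python
from h import *
from scipy.optimize import least_squares
t=T()
im=cv2.imread('pics/r1.png'); g=cv2.cvtColor(im,cv2.COLOR_BGR2GRAY).astype(int)
for r in (235,244,252,260,275): print(r,g[r,278:372].tolist())
print(g[200:300,323].tolist())
```

```text
235 [199, 199, 199, 200, 199, 200, 198, 197, 196, 198, 166, 84, 96, 114, 116, 115, 114, 114, 114, 128, 164, 172, 172, 170, 172, 172, 169, 169, 169, 170, 171, 170, 156, 140, 132, 112, 114, 113, 112, 114, 114, 115, 114, 114, 122, 163, 171, 171, 171, 171, 170, 170, 171, 171, 170, 170, 172, 172, 172, 172, 172, 170, 170, 169, 170, 172, 173, 172, 172, 173, 171, 170, 170, 170, 168, 169, 166, 115, 118, 144, 152, 152, 159, 162, 166, 170, 172, 174, 177, 178, 180, 182, 186, 186]
244 [74, 74, 74, 75, 74, 74, 36, 24, 24, 21, 41, 115, 112, 95, 94, 92, 92, 92, 97, 112, 108, 100, 101, 99, 99, 98, 98, 100, 100, 98, 103, 112, 111, 110, 112, 112, 114, 113, 115, 116, 115, 115, 114, 115, 114, 116, 116, 115, 114, 116, 114, 114, 115, 115, 116, 116, 116, 115, 115, 115, 115, 116, 115, 116, 115, 115, 114, 116, 117, 115, 115, 115, 114, 114, 114, 115, 113, 112, 108, 44, 20, 24, 24, 43, 73, 73, 69, 71, 72, 74, 74, 74, 75, 78]
252 [74, 75, 75, 74, 33, 23, 24, 22, 19, 18, 21, 93, 93, 94, 94, 94, 94, 92, 92, 92, 92, 93, 92, 92, 92, 93, 92, 94, 93, 93, 93, 94, 94, 94, 93, 95, 95, 95, 95, 95, 96, 97, 94, 95, 93, 95, 
[... 722 characters left out ...]
4, 93, 94, 93, 94, 93, 92, 93, 94, 95, 95, 96, 95, 93, 94, 94, 94, 95, 95, 95, 94, 93, 94, 93, 94, 93, 94, 95, 95, 94, 95, 93, 93, 94, 94, 95, 95, 94, 96, 96, 98, 90, 84, 82, 82, 81, 77, 19, 17, 20, 19, 20, 18, 21, 21, 21, 20, 27, 33, 33, 33, 58, 110, 111]
[158, 157, 154, 155, 155, 157, 146, 107, 77, 78, 78, 77, 77, 78, 79, 78, 75, 77, 101, 143, 168, 174, 176, 176, 177, 176, 175, 175, 175, 172, 170, 171, 174, 173, 170, 163, 151, 127, 115, 115, 116, 116, 115, 115, 116, 115, 117, 115, 114, 116, 102, 96, 95, 95, 96, 95, 94, 96, 96, 96, 95, 96, 97, 96, 93, 94, 95, 96, 94, 95, 93, 93, 93, 95, 94, 94, 94, 93, 92, 94, 94, 93, 95, 95, 94, 95, 58, 25, 35, 78, 82, 81, 82, 99, 154, 122, 85, 81, 82, 82]
```

Run:
```python
from h import *
print(rel([.5799,-.2024,.055],-.378+np.pi))
```

```text
[ 3.288e+00  1.050e-01  9.279e+00 -2.000e-03]
```

send_rows --motion "1 3.3 0.1 5 0;1 3.3 0.1 9.2 0;1 3.3 0.1 9.2 0;1 3.3 0.1 9.2 0;1 3.3 0.1 9.2 0"

```text
clock: 15.7
eef_pos: [0.5838, -0.2037, 0.0597]
tool_rot: [0.189, 0.982, 0.0, -0.001]
ft_force: [0.4, -0.6, -0.7]
grip_width: 0.031
grasp_force: 61.5
```

Run:
```python
from h import *
print(T()[:3,3],rel([.5799,-.2024,.046],-.378+np.pi))
snap('wrist','r2')
print(rel([.5757,-.2007,.0]))
```

```text
[ 0.5838183  -0.20367984  0.05967118] [ 0.407 -0.026  1.368 -0.002]
[ 0.884 -0.031  5.975  0.   ]
```

View pics/r2.png

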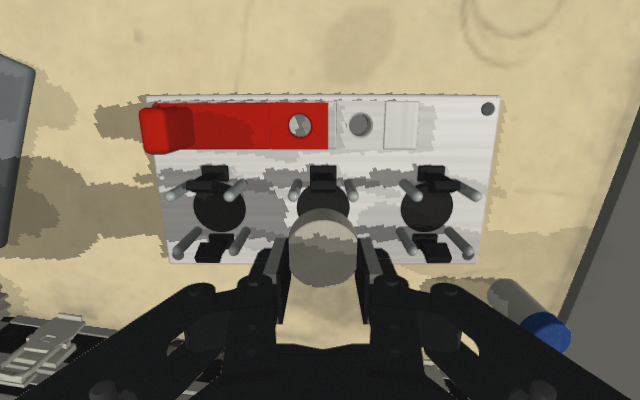

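The specimen is above the middle recess (disc near (322,205)) but still lagging behind the command. I'll let it settle.

send_rows --motion "1 0 0 0 0;1 0 0 0 0;1 0 0 0 0;1 0 0 0 0;1 0 0 0 0"

```text
clock: 16.25
eef_pos: [0.5817, -0.2025, 0.0562]
tool_rot: [0.188, 0.982, 0.001, -0.004]
ft_force: [-0.6, -0.2, -1.3]
grip_width: 0.0315
grasp_force: 61.5
```

Run:
```python
from h import *
print(T(),rel([.5799,-.2024,.046],-.378+np.pi))
print(bot.get_obs()['joint_vel'],bot.get_obs()['ft_force'])
for z in (.01,):
  for r in [(.6006,-.1393),(.5513,-.2622)]: print(pix('wrist',[*r,z]))
```

```text
[[-9.28953631e-01  3.70104742e-01 -8.22385649e-03  5.81664038e-01]
 [ 3.70091505e-01  9.28990023e-01  3.13309918e-03 -2.02508917e-01]
 [ 8.79945549e-03 -1.33075563e-04 -9.99961275e-01  5.61656161e-02]
 [ 0.00000000e+00  0.00000000e+00  0.00000000e+00  1.00000000e+00]] [ 1.590e-01 -5.500e-02  1.018e+00 -1.000e-03]
[-4.27540537e-04  1.33888056e-03  1.40733103e-04 -1.00187588e-03
 -6.83498953e-05  1.12565195e-03] [-0.63627245 -0.18286442 -1.29644887]
[427.19388479 214.03257834]
[217.60710501 213.32959713]
```

send_rows --motion "1 0.15 -0.05 0.9 0;1 0.15 -0.05 0.9 0;1 0.15 -0.05 0.9 0;1 0.15 -0.05 0.9 0;1 0.15 -0.05 0.9 0"

```text
clock: 16.75
eef_pos: [0.5802, -0.2025, 0.0474]
tool_rot: [0.188, 0.982, 0.001, -0.004]
ft_force: [0.3, 0.6, -1.2]
grip_width: 0.0313
grasp_force: 61.5
```

send_rows --motion "1 0 0 0 0;1 0 0 0 0;1 0 0 0.2 0;1 0 0 0.2 0;1 0 0 0.2 0"

```text
clock: 17.25
eef_pos: [0.5799, -0.2024, 0.0451]
tool_rot: [0.188, 0.982, 0.001, -0.004]
ft_force: [0.1, 0.2, -1.4]
grip_width: 0.0314
grasp_force: 61.5
```

send_rows --motion "1 0 0 0.2 0;1 0 0 0.2 0;1 0 0 0.2 0;1 0 0 0.2 0;1 0 0 0.2 0"

```text
clock: 17.75
eef_pos: [0.5797, -0.2023, 0.0431]
tool_rot: [0.188, 0.982, 0.001, -0.005]
ft_force: [-1.0, 1.4, 0.3]
grip_width: 0.0315
grasp_force: 61.6
```

send_rows --motion "1 0 0 0.1 0;1 0 0 0.1 0;1 0 0 0.1 0;1 0 0 0.1 0"

```text
clock: 18.15
eef_pos: [0.5798, -0.2024, 0.0424]
tool_rot: [0.188, 0.982, 0.001, -0.004]
ft_force: [-3.7, 0.9, 3.5]
grip_width: 0.0312
grasp_force: 62.0
```

Contact came at the expected height. I'll release, rise and move back to check.

send_rows --motion "-0.1 0 0 0 0;-0.1 0 0 0 0;-0.1 0 0 0 0;-0.1 0 0 0 0"

```text
clock: 18.55
eef_pos: [0.5805, -0.2026, 0.0423]
tool_rot: [0.188, 0.982, 0.001, -0.004]
ft_force: [-0.4, -0.2, -0.6]
grip_width: 0.0472
grasp_force: 0.0
```

send_rows --motion "-0.1 0 0 -4 0;-0.1 0 0 -8 0;-0.1 -4 0 -9 0;-0.1 -4 0 -9 0;-0.1 -4 0 -9 0"

```text
clock: 19.05
eef_pos: [0.6185, -0.2178, 0.1315]
tool_rot: [0.188, 0.982, 0.001, -0.004]
ft_force: [-0.2, -0.9, 0.0]
grip_width: 0.0471
grasp_force: 0.0
```

Run:
```python
from h import *
im,t=snap('wrist','r3'); print(t[:3,3])
c=im[80:250,180:470,::-1]; cv2.imwrite('pics/r3c.png',cv2.resize(c,None,fx=2.6,fy=2.6,interpolation=cv2.INTER_CUBIC))
print(pix('wrist',[.5757,-.2007,.051],t),pix('wrist',[.5757,-.2007,.033],t))
print(rel([.3945,-.2784,.12]))
for o in disc('r3t',cam='top'): print(o)
print(rel([.3474,-.278,.12]),rel([.465,-.049,.12]))
```

```text
[ 0.61853504 -0.21778327  0.13154862]
[323.19774363 143.38428937] [323.1747729  140.75079495]
[ 18.429 -13.921   1.283   0.   ]
(0.76, [283.0, 174.0, 16.0, 14.0], [0.5861, -0.1984, 0.009])
(0.73, [314.0, 272.0, 10.0, 18.0], [0.3439, -0.2836, 0.009])
(0.65, [288.0, 203.0, 36.0, 25.0], [0.5125, -0.2154, 0.009])
[ 22.739 -15.627   1.334   0.   ] [20.291  9.999  1.3    0.   ]
```

View pics/r3c.png

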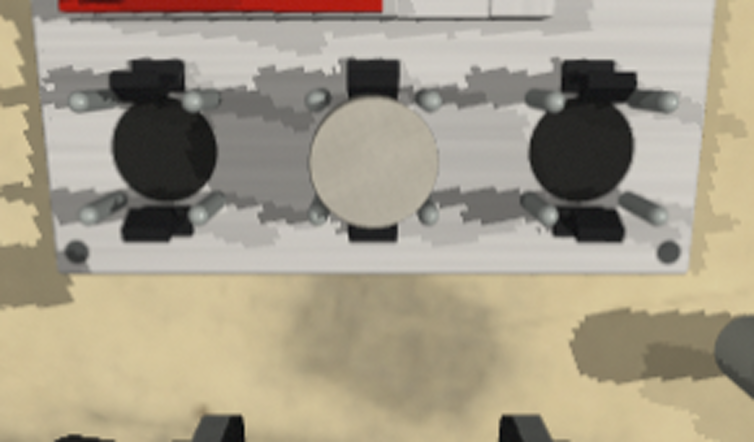

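The specimen lies flat and centred between the posts at crop (374,161). Next is specimen A.

send_rows --motion "-0.3 5 2 -1 0;-0.3 10 5 0 0;-0.3 14 7 1 0;-0.3 18 9 1 0;-0.3 20.3 10 1.3 0"

```text
clock: 19.7
eef_pos: [0.4617, -0.0471, 0.1197]
tool_rot: [0.188, 0.982, 0.001, -0.006]
ft_force: [1.2, -1.0, -0.1]
grip_width: 0.0557
grasp_force: 0.0
```

send_rows --motion "-0.3 0 0 3 0;-0.3 0 0 3 0;-0.3 0 0 3 0;-0.3 0 0 3 0;-0.3 0 0 3 0"

```text
clock: 20.2
eef_pos: [0.4671, -0.0499, 0.0915]
tool_rot: [0.189, 0.982, 0.001, -0.003]
ft_force: [0.2, -0.1, 0.3]
grip_width: 0.056
grasp_force: 0.0
```

Run:
```python
from h import *
o=disc('a3'); t=T(); print(t[:3,3])
for x in o: print(x)
print(rel([.465,-.049,.008],-.378+np.pi), rel([*min(o,key=lambda q:np.hypot(q[2][0]-.465,q[2][1]+.049))[2][:2],.008]))
```

```text
[ 0.46676337 -0.04982627  0.09120905]
(0.77, [322.0, 204.0, 51.0, 56.0], [0.466, -0.05, 0.009])
(0.75, [189.0, 393.0, 26.0, 14.0], [0.5897, -0.2317, 0.009])
(0.55, [7.0, 171.0, 15.0, 38.0], [0.3544, -0.2603, 0.009])
[ 1.330e-01  1.000e-02  8.322e+00 -2.000e-03] [ 3.000e-03 -4.600e-02  8.321e+00  0.000e+00]
```

send_rows --motion "-0.3 0.1 0 4 0;-0.3 0.1 0 8.2 0;-0.3 0.1 0 8.2 0;-0.3 0.1 0 8.2 0;-0.3 0.1 0 8.2 0"

```text
clock: 20.8
eef_pos: [0.4662, -0.049, 0.0105]
tool_rot: [0.189, 0.982, 0.001, -0.003]
ft_force: [0.5, 0.7, 0.1]
grip_width: 0.0554
grasp_force: 0.0
```

send_rows --motion "-0.3 0 0 0 0;-0.3 0 0 0 0;-0.3 0 0 0 0;-0.3 0 0 0 0;-0.3 0 0 0 0"

```text
clock: 21.3
eef_pos: [0.4645, -0.0487, 0.0089]
tool_rot: [0.188, 0.982, 0.001, -0.004]
ft_force: [-0.5, 0.2, 0.1]
grip_width: 0.0556
grasp_force: 0.0
```

send_rows --motion "1 0 0 0 0;1 0 0 0 0;1 0 0 0 0;1 0 0 0 0;1 0 0 0 0"

```text
clock: 21.8
eef_pos: [0.4644, -0.0488, 0.009]
tool_rot: [0.189, 0.982, 0.001, -0.004]
ft_force: [-0.6, -0.5, 5.3]
grip_width: 0.0316
grasp_force: 59.1
```

send_rows --motion "1 0 0 -5 0;1 0 0 -9 0;1 0 0 -12 0;1 -1 0 -12 0;1 -1 0 -12 0"

```text
clock: 22.3
eef_pos: [0.4761, -0.0532, 0.1287]
tool_rot: [0.189, 0.982, 0.001, -0.003]
ft_force: [-0.8, 0.9, -1.6]
grip_width: 0.0316
grasp_force: 60.4
```

```bash
cat >> h.py <<'E'
def held(name,h):
    "held disc: dx from edges of its top along column 323; h = TCP height above underside"
    im,t=snap('wrist',name); g=cv2.cvtColor(im,cv2.COLOR_RGB2GRAY).astype(int)
    q=lambda x,z: pix('wrist',(t@[x,0,z,1])[:3],t)[1]
    col=g[195:300,318:329].mean(1)
    for dx in np.arange(-4,7,2)/1000: print(dx,'front-bottom %.0f front %.0f back %.0f'%(q(dx+.0175,h),q(dx+.0175,h-.018),q(dx-.0175,h-.018)))
    print(np.round(col).astype(int).tolist()); row=g[255]; print(row[280:368].tolist())
E
python3 - <<'E'
from h import *
held('a4',.0087); print(T()[:3,3],bot.get_obs()['grip_width'],rel([.6006,-.1393,.12],-.378+np.pi))
E
```

```text
-0.004 front-bottom 223 front 238 back 304
-0.002 front-bottom 220 front 234 back 300
0.0 front-bottom 216 front 229 back 297
0.002 front-bottom 212 front 225 back 293
0.004 front-bottom 208 front 221 back 289
0.006 front-bottom 205 front 217 back 286
[140, 143, 147, 150, 151, 152, 153, 153, 153, 153, 153, 153, 154, 158, 165, 172, 174, 174, 175, 175, 175, 174, 163, 114, 69, 68, 68, 68, 68, 67, 68, 68, 69, 70, 71, 89, 127, 150, 151, 144, 138, 128, 110, 100, 100, 100, 100, 100, 100, 100, 99, 99, 98, 98, 93, 86, 84, 83, 83, 83, 83, 83, 83, 84, 84, 84, 84, 84, 84, 84, 84, 84, 83, 83, 83, 83, 83, 83, 83, 83, 83, 83, 82, 81, 81, 81, 81, 82, 82, 91, 91, 90, 99, 122, 133, 133, 134, 134, 132, 133, 134, 134, 148, 173, 172]
[64, 33, 21, 19, 18, 15, 18, 17, 18, 81, 83, 82, 83, 83, 82, 82, 82, 82, 83, 83, 83, 82, 83, 82, 83, 83, 83, 82, 83, 83, 84, 84, 83, 84, 85, 84, 83, 83, 83, 82, 84, 84, 82, 84, 83, 82, 83, 84, 83, 83, 84, 82, 83, 82, 83, 82, 83, 83, 83, 82, 81, 82, 84, 85, 85, 85, 83, 87, 90, 89, 90, 91, 90, 97, 97, 97, 93, 19, 20, 20, 19, 19, 20, 21, 34, 65, 64, 63]
[ 0.47436461 -0.05289701  0.12746061] 0.031430042884579165 [-1.4933e+01 -3.3490e+00  6.0000e-01 -1.0000e-03]
```

send_rows --motion "1 -5 -1 0 0;1 -10 -2.2 0 0;1 -14.8 -3.3 1 0;1 -14.8 -3.3 5 0;1 -14.8 -3.3 6.5 0"

```text
clock: 22.85
eef_pos: [0.5967, -0.1384, 0.0555]
tool_rot: [0.189, 0.982, 0.001, -0.009]
ft_force: [-1.4, 1.1, -2.2]
grip_width: 0.0311
grasp_force: 60.4
```

send_rows --motion "1 0 0 0 0;1 0 0 0 0;1 0 0 0 0;1 0 0 0 0;1 0 0 0 0"

```text
clock: 23.35
eef_pos: [0.6001, -0.138, 0.0637]
tool_rot: [0.188, 0.982, 0.001, -0.003]
ft_force: [0.6, -0.8, -0.9]
grip_width: 0.0316
grasp_force: 60.4
```

Run:
```python
from h import *
print(T()[:3,3],rel([.5997,-.1389,.045],-.378+np.pi))
```

```text
[ 0.60012142 -0.13800567  0.06372878] [-5.000e-03 -9.900e-02  1.873e+00 -1.000e-03]
```

send_rows --motion "1 0 -0.1 1 0;1 0 -0.1 1.9 0;1 0 -0.1 1.9 0;1 0 -0.1 1.9 0;1 0 -0.1 1.9 0"

```text
clock: 23.85
eef_pos: [0.599, -0.139, 0.0432]
tool_rot: [0.189, 0.982, 0.001, -0.004]
ft_force: [1.0, -0.9, -0.8]
grip_width: 0.0312
grasp_force: 60.4
```

send_rows --motion "1 0 0 0.1 0;1 0 0 0.1 0;1 0 0 0.2 0;1 0 0 0.2 0;1 0 0 0.2 0"

```text
clock: 24.35
eef_pos: [0.5993, -0.139, 0.042]
tool_rot: [0.188, 0.982, 0.001, -0.004]
ft_force: [1.0, -0.7, 4.8]
grip_width: 0.0315
grasp_force: 60.9
```

send_rows --motion "1 0 0 0.1 0;1 0 0 0.1 0;1 0 0 0.1 0;1 0 0 0.1 0;1 0 0 0.1 0"

```text
clock: 24.85
eef_pos: [0.5993, -0.139, 0.0413]
tool_rot: [0.188, 0.982, 0.001, -0.004]
ft_force: [-0.3, -0.1, 5.9]
grip_width: 0.0314
grasp_force: 61.2
```

Contact at the expected height again. Release, then go for specimen C.

send_rows --motion "-0.1 0 0 -0.1 0;-0.1 0 0 -0.1 0;-0.1 0 0 -0.1 0;-0.1 0 0 -0.1 0"

```text
clock: 25.25
eef_pos: [0.5983, -0.1387, 0.0406]
tool_rot: [0.188, 0.982, 0.001, -0.005]
ft_force: [-0.4, 0.5, -0.4]
grip_width: 0.047
grasp_force: 0.0
```

send_rows --motion "-0.1 0 0 -5 0;-0.1 0 0 -9 0;-0.1 2 -2 -9 0;-0.1 6 -5 -9 0;-0.1 8 -6 -9 0"

```text
clock: 25.75
eef_pos: [0.4993, -0.1658, 0.1316]
tool_rot: [0.189, 0.982, 0.001, -0.006]
ft_force: [-0.1, -0.7, 0.2]
grip_width: 0.0469
grasp_force: 0.0
```

Run:
```python
from h import *
im,t=snap('wrist','r4'); print(t[:3,3])
print([(round(d['conf'],2),np.round(d['rect']).tolist(),world('wrist',d['rect'][0],d['rect'][1],.042,t)) for d in boxes_of('wrist','specimen0')])
for o in disc('r4t',cam='top'): print(o)
for o in disc('r4s',cam='scene'): print(o)
print(rel([.347,-.278,.09],-.378+np.pi))
```

```text
[ 0.49933974 -0.16579664  0.13162771]
[(0.81, [318.0, 300.0, 45.0, 43.0], array([ 0.57669232, -0.20126216,  0.042     ])), (0.72, [122.0, 71.0, 58.0, 44.0], array([ 0.35762069, -0.26090539,  0.042     ]))]
(0.66, [283.0, 175.0, 15.0, 16.0], [0.5846, -0.199, 0.009])
(0.58, [312.0, 272.0, 12.0, 16.0], [0.3426, -0.2807, 0.009])
(0.54, [298.0, 188.0, 66.0, 62.0], [0.5505, -0.2392, 0.009])
(0.74, [400.0, 229.0, 22.0, 17.0], [0.3491, -0.2759, 0.009])
(0.72, [257.0, 218.0, 20.0, 17.0], [0.6357, -0.1917, 0.009])
(0.53, [282.0, 207.0, 15.0, 14.0], [0.6142, -0.2602, 0.009])
[ 1.0406e+01 -1.6281e+01  4.2840e+00 -1.0000e-03]
```

send_rows --motion "-0.3 3 -4.5 0 0;-0.3 6 -9 1 0;-0.3 8 -12.5 2 0;-0.3 10.4 -16.3 3 0;-0.3 10.4 -16.3 4 0"

```text
clock: 26.55
eef_pos: [0.3428, -0.2805, 0.0923]
tool_rot: [0.192, 0.981, 0.0, -0.005]
ft_force: [0.6, 0.3, -0.9]
grip_width: 0.0559
grasp_force: 0.0
```

send_rows --motion "-0.3 0 0 0 0;-0.3 0 0 0 0;-0.3 0 0 0 0;-0.3 0 0 0 0;-0.3 0 0 0 0"

```text
clock: 27.05
eef_pos: [0.3468, -0.2777, 0.0932]
tool_rot: [0.188, 0.982, 0.001, -0.004]
ft_force: [-0.5, 0.5, 0.1]
grip_width: 0.0556
grasp_force: 0.0
```

Run:
```python
from h import *
o=disc('c3'); t=T(); print(t[:3,3])
for x in o: print(x)
p=min(o,key=lambda q:np.hypot(q[2][0]-.347,q[2][1]+.278))[2]
print(rel([p[0]-.0004,p[1],.0085],-.378+np.pi))
```

```text
[ 0.34633965 -0.27780792  0.09307776]
(0.84, [326.0, 207.0, 47.0, 48.0], [0.3489, -0.2763, 0.009])
[-0.214  0.222  8.456  0.   ]
```

send_rows --motion "-0.3 -0.1 0.2 4 0;-0.3 -0.1 0.2 8.4 0;-0.3 -0.1 0.2 8.4 0;-0.3 -0.1 0.2 8.4 0;-0.3 -0.1 0.2 8.4 0"

```text
clock: 27.65
eef_pos: [0.3482, -0.2774, 0.0107]
tool_rot: [0.188, 0.982, 0.0, -0.003]
ft_force: [0.1, -0.2, 0.8]
grip_width: 0.0555
grasp_force: 0.0
```

send_rows --motion "-0.3 0 0 0 0;-0.3 0 0 0 0;-0.3 0 0 0 0;-0.3 0 0 0 0;-0.3 0 0 0 0"

```text
clock: 28.15
eef_pos: [0.3468, -0.2764, 0.0091]
tool_rot: [0.188, 0.982, 0.001, -0.004]
ft_force: [0.8, 0.4, -0.7]
grip_width: 0.0558
grasp_force: 0.0
```

send_rows --motion "1 0 0 0 0;1 0 0 0 0;1 0 0 0 0;1 0 0 0 0;1 0 0 0 0"

```text
clock: 28.65
eef_pos: [0.3468, -0.2764, 0.0093]
tool_rot: [0.188, 0.982, 0.001, -0.004]
ft_force: [-0.8, 0.7, 5.9]
grip_width: 0.0314
grasp_force: 59.0
```

send_rows --motion "1 0 0 -5 0;1 0 0 -9 0;1 0 0 -12 0;1 -1 0 -12 0;1 -1 0 -12 0"

```text
clock: 29.15
eef_pos: [0.3584, -0.2812, 0.1291]
tool_rot: [0.188, 0.982, 0.0, -0.003]
ft_force: [0.1, 0.2, -2.3]
grip_width: 0.0315
grasp_force: 60.4
```

Run:
```python
from h import *
held('c4',.0087); print(T()[:3,3],bot.get_obs()['grip_width'],rel([.5513,-.2622,.12],-.378+np.pi))
```

```text
-0.004 front-bottom 223 front 238 back 304
-0.002 front-bottom 220 front 234 back 300
0.0 front-bottom 216 front 229 back 297
0.002 front-bottom 212 front 225 back 293
0.004 front-bottom 208 front 221 back 289
0.006 front-bottom 205 front 217 back 286
[158, 158, 158, 158, 157, 158, 158, 157, 157, 157, 157, 157, 156, 152, 148, 147, 149, 152, 155, 157, 157, 157, 157, 147, 102, 60, 60, 60, 61, 61, 61, 60, 61, 61, 61, 62, 79, 111, 127, 118, 98, 90, 89, 89, 89, 89, 88, 89, 88, 89, 89, 89, 88, 85, 84, 80, 76, 75, 75, 74, 74, 75, 75, 75, 75, 76, 75, 74, 75, 74, 74, 74, 74, 74, 74, 74, 75, 74, 75, 75, 74, 74, 75, 74, 74, 74, 74, 74, 74, 75, 82, 100, 106, 108, 118, 120, 120, 120, 120, 119, 119, 119, 117, 138, 148]
[56, 25, 15, 19, 20, 15, 17, 13, 15, 74, 74, 74, 73, 74, 74, 74, 74, 75, 74, 75, 74, 74, 73, 73, 73, 73, 73, 72, 73, 73, 75, 73, 75, 73, 73, 75, 74, 74, 73, 74, 75, 73, 74, 74, 76, 76, 76, 73, 72, 74, 75, 74, 72, 73, 74, 74, 73, 74, 73, 72, 73, 73, 74, 73, 73, 74, 74, 74, 75, 75, 74, 74, 80, 87, 88, 87, 83, 19, 21, 17, 17, 17, 19, 17, 31, 58, 56, 57]
[ 0.35690999 -0.28017743  0.12783523] 0.0316369203122059 [-1.7402e+01  8.8600e+00  6.1500e-01 -1.0000e-03]
```

send_rows --motion "1 -5 2.4 0 0;1 -10 5 0 0;1 -14 7.2 0 0;1 -17.3 8.9 1 0;1 -17.3 8.9 5 0"

```text
clock: 29.7
eef_pos: [0.5593, -0.2621, 0.0789]
tool_rot: [0.186, 0.982, -0.0, 0.002]
ft_force: [-0.7, -0.5, -1.4]
grip_width: 0.0312
grasp_force: 60.4
```

send_rows --motion "1 0 0 0 0;1 0 0 0 0;1 0 0 0 0;1 0 0 0 0;1 0 0 0 0"

```text
clock: 30.2
eef_pos: [0.5507, -0.2624, 0.079]
tool_rot: [0.189, 0.982, 0.0, -0.003]
ft_force: [-0.4, -0.3, -0.8]
grip_width: 0.0316
grasp_force: 60.4
```

Run:
```python
from h import *
print(T()[:3,3],rel([.5499,-.2616,.045],-.378+np.pi))
```

```text
[ 0.55065037 -0.262384    0.07904403] [ 7.900e-02  4.600e-02  3.405e+00 -2.000e-03]
```

send_rows --motion "1 0.1 0 1.5 0;1 0.1 0 3 0;1 0.1 0 3.3 0;1 0.1 0 3.3 0;1 0.1 0 3.3 0"

```text
clock: 30.7
eef_pos: [0.5493, -0.2614, 0.0453]
tool_rot: [0.189, 0.982, 0.001, -0.004]
ft_force: [0.1, 0.5, -1.2]
grip_width: 0.0314
grasp_force: 60.4
```

send_rows --motion "1 0 0 0 0;1 0 0 0 0;1 0 0 0.2 0;1 0 0 0.3 0;1 0 0 0.3 0"

```text
clock: 31.2
eef_pos: [0.5498, -0.2615, 0.0421]
tool_rot: [0.188, 0.982, 0.001, -0.003]
ft_force: [1.4, -0.7, 2.6]
grip_width: 0.0317
grasp_force: 60.9
```

send_rows --motion "1 0 0 0.1 0;1 0 0 0.1 0;1 0 0 0.1 0;1 0 0 0.1 0;1 0 0 0.1 0"

```text
clock: 31.7
eef_pos: [0.5499, -0.2615, 0.0415]
tool_rot: [0.188, 0.982, 0.0, -0.003]
ft_force: [0.1, 1.4, 5.7]
grip_width: 0.0318
grasp_force: 61.2
```

send_rows --motion "-0.1 0 0 -0.1 0;-0.1 0 0 -0.1 0;-0.1 0 0 -0.1 0;-0.1 0 0 -0.1 0"

```text
clock: 32.1
eef_pos: [0.5487, -0.261, 0.0408]
tool_rot: [0.188, 0.982, 0.001, -0.005]
ft_force: [0.4, -0.6, -0.4]
grip_width: 0.0468
grasp_force: 0.0
```

send_rows --motion "-0.1 0 0 -5 0;-0.1 0 0 -9 0;-0.1 -3 3 -10 0;-0.1 -5 6.5 -10 0;-0.1 -5 6.5 -10 0"

```text
clock: 32.6
eef_pos: [0.6241, -0.2165, 0.1411]
tool_rot: [0.186, 0.983, 0.001, -0.003]
ft_force: [-0.3, -0.7, -1.2]
grip_width: 0.0468
grasp_force: 0.0
```

Run:
```python
from h import *
im,t=snap('wrist','r5'); print(t[:3,3])
c=im[60:230,180:470,::-1]; cv2.imwrite('pics/r5c.png',cv2.resize(c,None,fx=2.6,fy=2.6,interpolation=cv2.INTER_CUBIC))
for r in [(.6006,-.1393),(.5757,-.2007),(.5513,-.2622)]: print((pix('wrist',[*r,.051],t)-[180,60])*2.6)
print([(round(d['conf'],2),np.round(d['rect']).tolist(),world('top',d['rect'][0],d['rect'][1],.05)) for d in (snap('top','p0'),boxes_of('top','pusher'))[1]])
print(rel([.436,-.117,.15],-.378+np.pi))
```

```text
[ 0.62409954 -0.21648694  0.14107403]
[597.96259264 198.53263661]
[360.88487816 195.2914758 ]
[123.95378194 194.84952253]
[(0.71, [242.0, 232.0, 18.0, 13.0], array([ 0.43335385, -0.11218285,  0.05      ])), (0.34, [286.0, 188.0, 86.0, 72.0], array([ 0.54183784, -0.21074407,  0.05      ]))]
[ 2.0854e+01  2.7190e+00 -7.9000e-01 -1.0000e-03]
```

View pics/r5c.png

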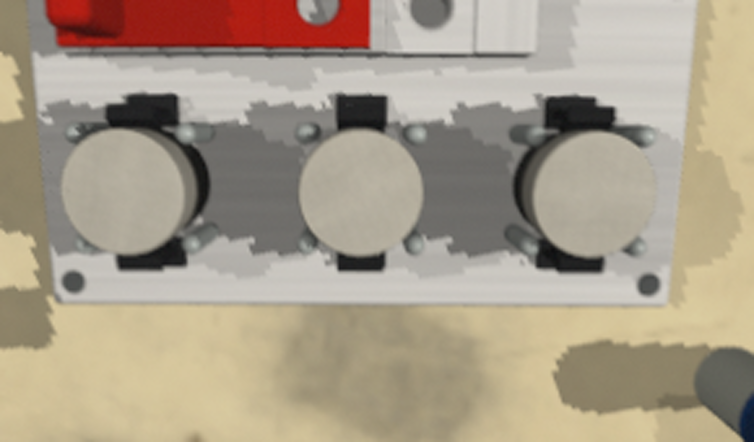

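All three specimens lie between the posts at crop (123,190), (361,191) and (596,192). Now the pusher.

send_rows --motion "-0.3 5 0.6 -1 0;-0.3 10 1.4 -1 0;-0.3 15 2 -1 0;-0.3 20.9 2.7 -1 0;-0.3 20.9 2.7 -1 0"

```text
clock: 33.25
eef_pos: [0.4283, -0.1153, 0.1511]
tool_rot: [0.189, 0.982, 0.001, -0.008]
ft_force: [0.1, -0.6, 0.2]
grip_width: 0.0556
grasp_force: 0.0
```

send_rows --motion "-0.3 0 0 0 0;-0.3 0 0 0 0;-0.3 0 0 0 0;-0.3 0 0 0 0;-0.3 0 0 0 0"

```text
clock: 33.75
eef_pos: [0.4371, -0.1177, 0.1524]
tool_rot: [0.189, 0.982, 0.001, -0.004]
ft_force: [-0.3, -0.6, 0.1]
grip_width: 0.0557
grasp_force: 0.0
```

Run:
```python
from h import *
im,t=snap('wrist','p1'); print(t[:3,3])
hsv=cv2.cvtColor(im,cv2.COLOR_RGB2HSV); m=cv2.inRange(hsv,(105,120,40),(130,255,255))
n,l,s,c=cv2.connectedComponentsWithStats(m); 
for i in range(1,n):
    if s[i,4]>200: print(s[i],c[i])
for x,y in [(.4365,-.1165),(.4365,-.1145)]:
  for z in (.095,.088,.04,0): print(x,y,z,pix('wrist',[x,y,z],t), pix('wrist',[x,y,z],t)[0]-pix('wrist',[x-.005,y-.0125,z],t)[0])
print(boxes_of('wrist','pusher'))
```

```text
[ 0.43705938 -0.11767022  0.15240905]
[ 305  178   38   51 1530] [323.76405229 203.3627451 ]
0.4365 -0.1165 0.095 [324.45119931 215.41356992] 20.165304007761392
0.4365 -0.1165 0.088 [324.40408638 212.0817783 ] 19.546732796474657
0.4365 -0.1165 0.04 [324.14512989 193.7861211 ] 16.1473556622538
0.4365 -0.1165 0 [323.98925913 182.78789618] 14.101716060390515
0.4365 -0.1145 0.095 [327.23933606 214.36464351] 20.185895828954187
0.4365 -0.1145 0.088 [327.10653984 211.06191462] 19.566006730873994
0.4365 -0.1145 0.04 [326.376903   192.92972323] 16.16023018440802
0.4365 -0.1145 0 [325.93794502 182.03285581] 14.111406526718383
[{'rect': [324.1, 198.8, 41.9, 61.4], 'conf': 0.92}]
```

View pics/p1.png

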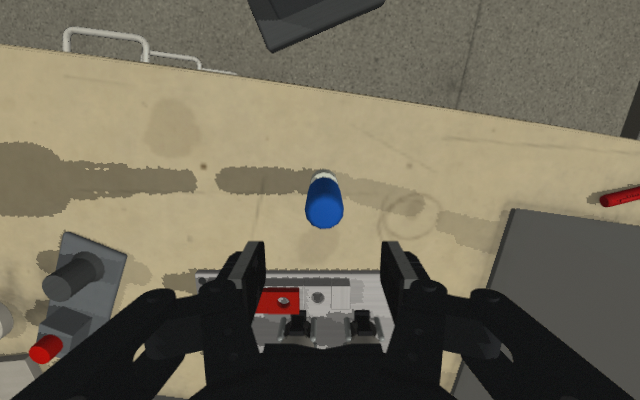

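The handle is centred between the fingers at column 324, with the foot at (323,180), so I can go straight down.

send_rows --motion "-0.3 0.1 0 4 0;-0.3 0.1 0 8 0;-0.3 0.1 0 10 0;-0.3 0.1 0 10 0;-0.3 0.1 0 10 0"

```text
clock: 34.35
eef_pos: [0.4348, -0.1166, 0.0528]
tool_rot: [0.188, 0.982, 0.001, -0.005]
ft_force: [1.0, -0.1, -0.1]
grip_width: 0.0557
grasp_force: 0.0
```

send_rows --motion "-0.3 0 0 0 0;-0.3 0 0 0 0;-0.3 0 0 0 0;1 0 0 0 0;1 0 0 0 0"

```text
clock: 34.85
eef_pos: [0.4348, -0.1165, 0.0531]
tool_rot: [0.188, 0.982, 0.001, -0.004]
ft_force: [-0.0, 3.3, 0.2]
grip_width: 0.0274
grasp_force: 1.1
```

send_rows --motion "1 0 0 0 0;1 0 0 0 0;1 0 0 0 0;1 0 0 0 0"

```text
clock: 35.25
eef_pos: [0.4349, -0.1165, 0.0532]
tool_rot: [0.188, 0.982, 0.001, -0.004]
ft_force: [-1.1, 0.2, 5.7]
grip_width: 0.0257
grasp_force: 58.8
```

send_rows --motion "1 0 0 -3 0;1 0 0 -6 0;1 0 0 -9 0;1 0 0 -9 0;1 0 0 -9 0"

```text
clock: 35.75
eef_pos: [0.4353, -0.1168, 0.1424]
tool_rot: [0.188, 0.982, 0.001, -0.004]
ft_force: [-0.5, 0.2, -2.8]
grip_width: 0.0256
grasp_force: 59.3
```

Run:
```python
from h import *
im,t=snap('wrist','p2'); print(t[:3,3],bot.get_obs()['grip_width'],bot.get_obs()['ft_force'])
q=lambda x,y,z: np.round(pix('wrist',(t@[x,y,z,1])[:3],t),1)
for dx in (-.002,0,.002): print(dx,'foot bottom front',q(dx+.013,0,.0525),'foot top front',q(dx+.013,0,.0345),'handle bot front',q(dx+.0135,0,.0125),'handle top front/back',q(dx+.0135,0,-.0355),q(dx-.0135,0,-.0355))
cv2.imwrite('pics/p2c.png',cv2.resize(im[140:340,220:430,::-1],None,fx=2.8,fy=2.8,interpolation=cv2.INTER_CUBIC))
```

```text
[ 0.43525144 -0.11679694  0.14242944] 0.025428070300273567 [-0.44291342  0.25312222 -2.2640511 ]
-0.002 foot bottom front [323.1 202.5] foot top front [323.2 211.6] handle bot front [323.2 224.4] handle top front/back [323.3 270.4] [323.2 329.8]
0 foot bottom front [323.1 199.5] foot top front [323.2 208.4] handle bot front [323.2 220.8] handle top front/back [323.4 265.6] [323.3 325.7]
0.002 foot bottom front [323.2 196.5] foot top front [323.2 205.1] handle bot front [323.2 217.1] handle top front/back [323.4 260.8] [323.3 321.5]
```

View pics/p2c.png

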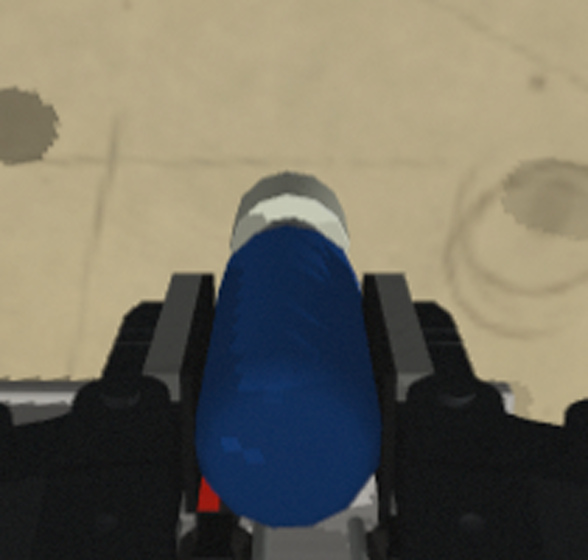

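The pusher is held straight, with its foot about 1 mm off in tool x (foot front at row 201). Now over the middle recess.

Run:
```python
from h import *
print(rel([.5748,-.2003,.15],-.378+np.pi))
```

```text
[-1.6134e+01 -2.5830e+00 -1.0200e+00 -1.0000e-03]
```

send_rows --motion "1 -4 -0.6 -1 0;1 -8 -1.3 -1 0;1 -12 -2 -1 0;1 -16.1 -2.6 -1 0;1 -16.1 -2.6 0 0"

```text
clock: 36.3
eef_pos: [0.5792, -0.2031, 0.1385]
tool_rot: [0.189, 0.982, 0.0, -0.003]
ft_force: [-0.5, 0.8, -1.2]
grip_width: 0.0256
grasp_force: 59.3
```

send_rows --motion "1 0 0 1.5 0;1 0 0 1.5 0;1 0 0 1.5 0;1 0 0 1.5 0;1 0 0 1.5 0"

```text
clock: 36.8
eef_pos: [0.5753, -0.2004, 0.1272]
tool_rot: [0.188, 0.982, 0.001, -0.004]
ft_force: [-0.1, 0.5, -2.3]
grip_width: 0.0254
grasp_force: 59.3
```

send_rows --motion "1 0 0 0 0;1 0 0 0 0;1 0 0 0 0;1 0 0 0 0;1 0 0 0 0"

```text
clock: 37.3
eef_pos: [0.5751, -0.2005, 0.1263]
tool_rot: [0.188, 0.982, 0.001, -0.004]
ft_force: [-0.1, -0.0, -1.5]
grip_width: 0.0255
grasp_force: 59.3
```

Run:
```python
from h import *
print(T()[:3,3],rel([.5748,-.2003,.107],-.378+np.pi),bot.get_obs()['ft_force'])
```

```text
[ 0.57511095 -0.20046387  0.12631769] [ 1.800e-02  4.000e-03  1.932e+00 -1.000e-03] [-0.14903836 -0.03433352 -1.53704926]
```

send_rows --motion "1 0 0 1 0;1 0 0 2 0;1 0 0 2 0;1 0 0 2.2 0;1 0 0 2.4 0"

```text
clock: 37.8
eef_pos: [0.5753, -0.2006, 0.1029]
tool_rot: [0.188, 0.982, 0.001, -0.004]
ft_force: [-1.0, 0.2, 6.7]
grip_width: 0.0254
grasp_force: 60.1
```

send_rows --motion "1 0 0 0.1 0;1 0 0 0.2 0;1 0 0 0.3 0;1 0 0 0.4 0;1 0 0 0.4 0"

```text
clock: 38.3
eef_pos: [0.5757, -0.2007, 0.1009]
tool_rot: [0.188, 0.982, 0.0, -0.003]
ft_force: [-2.2, 0.1, 8.3]
grip_width: 0.0253
grasp_force: 60.4
```

send_rows --motion "1 0 0 0.2 0;1 0 0 0.3 0;1 0 0 0.4 0;1 0 0 0.5 0;1 0 0 0.5 0"

```text
clock: 38.8
eef_pos: [0.5753, -0.2005, 0.0933]
tool_rot: [0.188, 0.982, 0.001, -0.004]
ft_force: [0.4, 0.5, 2.5]
grip_width: 0.0254
grasp_force: 59.8
```

send_rows --motion "1 0 0 0.2 0;1 0 0 0.4 0;1 0 0 0.6 0;1 0 0 0.8 0;1 0 0 1 0"

```text
clock: 39.3
eef_pos: [0.5745, -0.2002, 0.0827]
tool_rot: [0.188, 0.982, 0.001, -0.005]
ft_force: [-0.4, 0.2, -1.4]
grip_width: 0.0255
grasp_force: 59.4
```

send_rows --motion "1 0 0 0.1 0;1 0 0 0.2 0;1 0 0 0.3 0;1 0 0 0.4 0;1 0 0 0.4 0"

```text
clock: 39.8
eef_pos: [0.574, -0.2001, 0.0812]
tool_rot: [0.188, 0.982, 0.001, -0.004]
ft_force: [-3.6, 2.0, 12.1]
grip_width: 0.0256
grasp_force: 60.9
```

send_rows --motion "1 0 0 0.1 0;1 0 0 0.1 0;1 0 0 0.1 0;1 0 0 0.1 0;1 0 0 0.1 0"

```text
clock: 40.3
eef_pos: [0.5741, -0.2001, 0.0812]
tool_rot: [0.188, 0.982, 0.001, -0.004]
ft_force: [-5.8, 2.0, 18.1]
grip_width: 0.0258
grasp_force: 61.3
```

send_rows --motion "1 0 0 -1 0;1 0 0 -2 0;1 0 0 -4 0;1 0 0 -5 0;1 0 0 -5 0"

```text
clock: 40.8
eef_pos: [0.5763, -0.2009, 0.1299]
tool_rot: [0.188, 0.982, 0.001, -0.003]
ft_force: [0.5, -0.6, -1.3]
grip_width: 0.0258
grasp_force: 59.4
```

send_rows --motion "1 0 2.5 0 0;1 0 5 0 0;1 0 6.6 0 0;1 0 6.6 0 0;1 0 6.6 0 0"

```text
clock: 41.3
eef_pos: [0.5992, -0.139, 0.1275]
tool_rot: [0.188, 0.982, 0.0, -0.005]
ft_force: [0.1, -0.3, -2.0]
grip_width: 0.0256
grasp_force: 59.4
```

send_rows --motion "1 0 0 0 0;1 0 0 0 0;1 0 0 0 0;1 0 0 0 0"

```text
clock: 41.7
eef_pos: [0.5994, -0.1397, 0.1283]
tool_rot: [0.189, 0.982, 0.001, -0.004]
ft_force: [-0.9, 0.5, -1.7]
grip_width: 0.0256
grasp_force: 59.4
```

Run:
```python
from h import *
im,t=snap('wrist','p3'); print(t[:3,3],rel([.5997,-.1389,.107],-.378+np.pi),bot.get_obs()['ft_force'])
cv2.imwrite('pics/p3c.png',cv2.resize(im[100:340,180:460,::-1],None,fx=2.4,fy=2.4,interpolation=cv2.INTER_CUBIC))
```

```text
[ 0.59940617 -0.13971687  0.12831205] [-1.800e-02  7.800e-02  2.134e+00 -2.000e-03] [-0.03649944 -0.15463852 -2.19890341]
```

View pics/p3c.png

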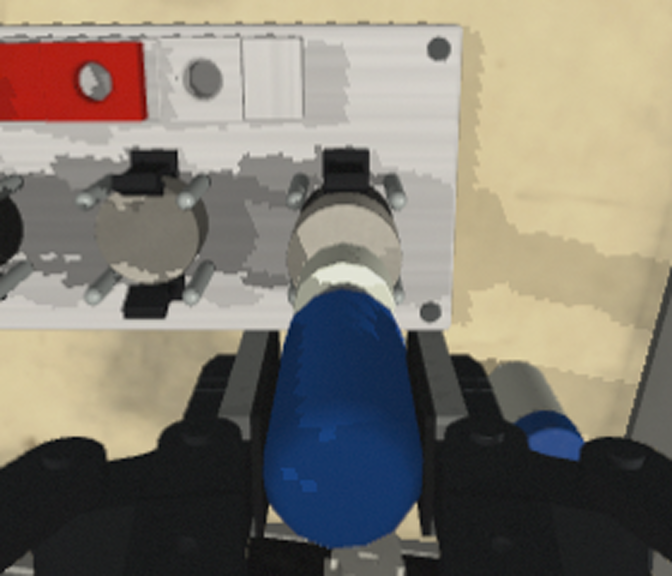

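The middle specimen is home with both catch noses over it. Now press recess 2.

send_rows --motion "1 0 0.05 1 0;1 0 0.05 2 0;1 0 0.05 2.4 0;1 0 0.05 2.6 0;1 0 0.05 2.8 0"

```text
clock: 42.25
eef_pos: [0.5998, -0.1387, 0.1016]
tool_rot: [0.188, 0.982, 0.001, -0.004]
ft_force: [-2.7, 1.2, 10.1]
grip_width: 0.0257
grasp_force: 60.5
```

send_rows --motion "1 0 0 0.2 0;1 0 0 0.3 0;1 0 0 0.4 0;1 0 0 0.5 0;1 0 0 0.5 0"

```text
clock: 42.75
eef_pos: [0.5998, -0.1386, 0.0952]
tool_rot: [0.188, 0.982, 0.001, -0.004]
ft_force: [0.6, 0.3, 1.2]
grip_width: 0.0255
grasp_force: 59.9
```

send_rows --motion "1 0 0 0.2 0;1 0 0 0.4 0;1 0 0 0.6 0;1 0 0 0.8 0;1 0 0 0.8 0"

```text
clock: 43.25
eef_pos: [0.5991, -0.1385, 0.0866]
tool_rot: [0.188, 0.982, 0.001, -0.005]
ft_force: [1.6, 0.8, 0.6]
grip_width: 0.0255
grasp_force: 59.8
```

send_rows --motion "1 0 0 0.1 0;1 0 0 0.2 0;1 0 0 0.3 0;1 0 0 0.4 0;1 0 0 0.4 0"

```text
clock: 43.75
eef_pos: [0.5981, -0.1382, 0.082]
tool_rot: [0.188, 0.982, 0.001, -0.006]
ft_force: [-0.5, -0.1, -1.0]
grip_width: 0.0254
grasp_force: 59.5
```

send_rows --motion "1 -0.05 0 0.1 0;1 -0.05 0 0.1 0;1 -0.05 0 0.2 0;1 -0.05 0 0.2 0;1 -0.05 0 0.2 0"

```text
clock: 44.25
eef_pos: [0.5997, -0.1387, 0.0813]
tool_rot: [0.188, 0.982, 0.001, -0.004]
ft_force: [-1.0, 0.1, 0.7]
grip_width: 0.0254
grasp_force: 59.6
```

send_rows --motion "1 0 0 0.1 0;1 0 0 0.1 0;1 0 0 0.1 0;1 0 0 0.1 0"

```text
clock: 44.65
eef_pos: [0.5998, -0.1388, 0.0813]
tool_rot: [0.188, 0.982, 0.001, -0.004]
ft_force: [-2.1, 1.1, 5.2]
grip_width: 0.0256
grasp_force: 60.1
```

send_rows --motion "1 0 0 0.1 0;1 0 0 0.2 0;1 0 0 0.2 0;1 0 0 0.2 0"

```text
clock: 45.05
eef_pos: [0.6001, -0.1388, 0.0812]
tool_rot: [0.188, 0.982, 0.001, -0.003]
ft_force: [-5.1, 0.8, 12.9]
grip_width: 0.0256
grasp_force: 61.0
```

send_rows --motion "1 0 0 -1 0;1 0 0 -2 0;1 0 0 -4 0;1 0 0 -5 0;1 0 0 -5 0"

```text
clock: 45.55
eef_pos: [0.6018, -0.1393, 0.1303]
tool_rot: [0.188, 0.982, 0.001, -0.002]
ft_force: [1.4, -0.6, -1.5]
grip_width: 0.0258
grasp_force: 59.4
```

send_rows --motion "1 0 -4 0 0;1 0 -8 0 0;1 0 -12 0 0;1 0 -13.2 0 0;1 0 -13.2 0 0"

```text
clock: 46.05
eef_pos: [0.5502, -0.2632, 0.1273]
tool_rot: [0.19, 0.982, 0.001, -0.005]
ft_force: [0.1, 0.5, -2.6]
grip_width: 0.0253
grasp_force: 59.7
```

send_rows --motion "1 0 0 0 0;1 0 0 0 0;1 0 0 0 0;1 0 0 0 0;1 0 0 0 0"

```text
clock: 46.55
eef_pos: [0.5517, -0.2608, 0.1283]
tool_rot: [0.188, 0.982, 0.001, -0.004]
ft_force: [-0.2, 0.2, -1.3]
grip_width: 0.0258
grasp_force: 59.6
```

Run:
```python
from h import *
print(T()[:3,3],rel([.5504,-.2618,.107],-.378+np.pi),bot.get_obs()['ft_force'])
```

```text
[ 0.55170471 -0.26075798  0.12831978] [ 0.065 -0.145  2.133  0.   ] [-0.20748834  0.24895938 -1.337629  ]
```

send_rows --motion "1 0.05 -0.1 1 0;1 0.05 -0.1 2 0;1 0.05 -0.1 2.4 0;1 0.05 -0.1 2.6 0;1 0.05 -0.1 2.8 0"

```text
clock: 47.05
eef_pos: [0.5505, -0.2623, 0.1015]
tool_rot: [0.189, 0.982, 0.001, -0.004]
ft_force: [-2.2, 0.2, 10.0]
grip_width: 0.0255
grasp_force: 60.7
```

send_rows --motion "1 0 0 0.2 0;1 0 0 0.3 0;1 0 0 0.4 0;1 0 0 0.5 0;1 0 0 0.5 0"

```text
clock: 47.55
eef_pos: [0.5505, -0.2623, 0.0952]
tool_rot: [0.188, 0.982, 0.001, -0.004]
ft_force: [0.7, 0.6, 2.7]
grip_width: 0.0254
grasp_force: 60.0
```

send_rows --motion "1 0 0 0.2 0;1 0 0 0.4 0;1 0 0 0.6 0;1 0 0 0.8 0;1 0 0 0.8 0"

```text
clock: 48.05
eef_pos: [0.5499, -0.262, 0.0866]
tool_rot: [0.188, 0.982, 0.001, -0.005]
ft_force: [0.2, -0.5, 0.4]
grip_width: 0.0255
grasp_force: 59.9
```

send_rows --motion "1 0 0 0.1 0;1 0 0 0.2 0;1 0 0 0.3 0;1 0 0 0.4 0;1 0 0 0.4 0"

```text
clock: 48.55
eef_pos: [0.5488, -0.2615, 0.0818]
tool_rot: [0.188, 0.982, 0.001, -0.006]
ft_force: [0.2, 0.4, -2.1]
grip_width: 0.0257
grasp_force: 59.6
```

send_rows --motion "1 0 0 0.1 0;1 0 0 0.1 0;1 0 0 0.2 0;1 0 0 0.2 0;1 0 0 0.2 0"

```text
clock: 49.05
eef_pos: [0.55, -0.2621, 0.0813]
tool_rot: [0.188, 0.982, 0.001, -0.004]
ft_force: [-0.3, 0.4, -1.0]
grip_width: 0.0256
grasp_force: 59.7
```

send_rows --motion "1 0 0 0.1 0;1 0 0 0.2 0;1 0 0 0.3 0;1 0 0 0.3 0;1 0 0 0.3 0"

```text
clock: 49.55
eef_pos: [0.5505, -0.2623, 0.0812]
tool_rot: [0.188, 0.982, 0.0, -0.003]
ft_force: [-5.4, 1.4, 13.8]
grip_width: 0.0256
grasp_force: 61.2
```

send_rows --motion "1 0 0 -1 0;1 0 0 -2 0;1 0 0 -4 0;1 0 0 -7 0;1 0 0 -9 0"

```text
clock: 50.05
eef_pos: [0.5515, -0.2627, 0.1704]
tool_rot: [0.188, 0.982, 0.0, -0.003]
ft_force: [0.5, -1.2, -1.4]
grip_width: 0.0255
grasp_force: 59.6
```

send_rows --motion "1 -6 6.6 0 0;1 -6 6.6 0 0;1 -6 6.6 0 0;1 -6 6.6 0 0;1 -6 6.6 0 0"

```text
clock: 50.55
eef_pos: [0.6303, -0.2235, 0.1674]
tool_rot: [0.189, 0.982, 0.001, -0.005]
ft_force: [-0.4, 0.4, -2.6]
grip_width: 0.0257
grasp_force: 59.7
```

Run:
```python
from h import *
im,t=snap('wrist','p4'); print(t[:3,3],bot.get_obs()['ft_force'])
cv2.imwrite('pics/p4c.png',cv2.resize(im[50:250,10:460,::-1],None,fx=1.77,fy=1.77,interpolation=cv2.INTER_CUBIC))
print(pix('wrist',[.43,-.369,.05],t),pix('wrist',[.48,-.4265,.058],t),boxes_of('wrist','locking_pin'),boxes_of('wrist','tool_rest'))
```

```text
[ 0.63027565 -0.22352608  0.1674011 ] [-0.91409222 -0.31198074 -1.76851866]
[51.25901407 27.49620394] [ 19.06646045 118.44257615] [{'rect': [29.7, 117.6, 42.0, 26.7], 'conf': 0.95}, {'rect': [269.4, 55.0, 119.3, 36.4], 'conf': 0.74}] [{'rect': [74.3, 78.6, 109.6, 153.8], 'conf': 0.64}, {'rect': [27.8, 117.8, 43.1, 25.6], 'conf': 0.56}, {'rect': [325.6, 99.5, 240.9, 126.9], 'conf': 0.31}]
```

View pics/p4c.png

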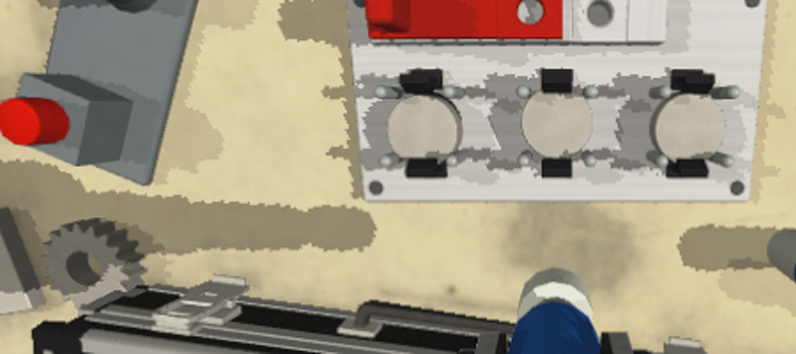

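All three specimens are home, with both catch noses over each (crop (424,128), (557,122), (690,127)). I've now used up my picture views, so the rest is measured numerically. Next I'll locate the pedestal and pin.

Run:
```python
from h import *
print(rel([.478,-.3875,.19]))
```

```text
[  8.076 -20.828  -2.116   0.   ]
```

send_rows --motion "1 1.9 -4.6 -2.2 0;1 3.7 -9.2 -2.2 0;1 5.5 -13.8 -2.2 0;1 7.1 -18 -2.2 0;1 8.1 -20.8 -2.2 0"

```text
clock: 51.2
eef_pos: [0.4754, -0.3893, 0.1913]
tool_rot: [0.19, 0.982, 0.0, -0.004]
ft_force: [0.9, 0.5, -1.5]
grip_width: 0.0254
grasp_force: 59.7
```

send_rows --motion "1 0 0 0 0;1 0 0 0 0;1 0 0 0 0;1 0 0 0 0;1 0 0 0 0"

```text
clock: 51.7
eef_pos: [0.4798, -0.3856, 0.1904]
tool_rot: [0.188, 0.982, 0.001, -0.004]
ft_force: [0.4, 1.2, -1.9]
grip_width: 0.0254
grasp_force: 59.8
```

Run:
```python
from h import *
im,t=snap('wrist','q1'); print(t[:3,3])
c=pix('wrist',[.432,-.369,.05],t); print(c,pix('wrist',[.480,-.4265,.058],t))
for n in ('tool_rest','locking_pin','pedestal'):
    try: print(n,[(round(d['conf'],2),np.round(d['rect']).tolist()) for d in boxes_of('wrist',n)])
    except Exception as e: print(e)
g=cv2.cvtColor(im,cv2.COLOR_RGB2GRAY); b=g
x0,y0=[int(round(v)) for v in c]
for r in range(y0-48,y0+49,6): print(r,b[r,x0-60:x0+61:3].tolist())
for p2 in (30,22,16):
    h=cv2.HoughCircles(cv2.medianBlur(g,3),cv2.HOUGH_GRADIENT,1,15,param1=80,param2=p2,minRadius=14,maxRadius=30)
    print(p2,None if h is None else np.round(h[0][:8],1).tolist())
```

```text
[ 0.47975474 -0.38558425  0.19042554]
[320.63696404 130.90394188] [281.26873448 205.21811914]
tool_rest [(0.77, [302.0, 156.0, 105.0, 134.0]), (0.67, [261.0, 255.0, 34.0, 33.0]), (0.18, [521.0, 181.0, 209.0, 98.0])]
locking_pin [(0.91, [281.0, 201.0, 25.0, 28.0]), (0.28, [518.0, 184.0, 214.0, 103.0])]
pedestal [(0.81, [301.0, 154.0, 108.0, 135.0])]
83 [181, 180, 180, 179, 183, 185, 186, 184, 185, 187, 187, 187, 187, 187, 187, 187, 184, 183, 185, 188, 186, 185, 184, 184, 187, 187, 186, 183, 183, 184, 184, 183, 184, 184, 182, 184, 183, 184, 186, 185, 185]
89 [181, 182, 181, 182, 185, 184, 183, 183, 185, 185, 124, 79, 113, 108, 101, 154, 185, 184, 185, 186, 186, 186, 188, 188, 188, 188, 184, 183, 184, 185, 184, 184, 184, 184, 184, 184, 183, 184, 185, 187, 186]
95 [182, 180, 180, 180, 181, 182, 181, 181, 184, 123, 83, 110, 112, 111, 111, 113, 111, 111, 107, 146, 182, 188, 188, 187, 186, 189, 189, 185, 185, 184, 186, 184, 183, 184, 184, 185, 185, 186, 187, 187, 188]
101 [181, 180, 183, 186, 184, 182, 182, 144, 121, 119, 103, 110, 111, 110, 110, 111, 111, 111, 111, 111, 111, 109, 105, 105,
[... 2497 characters left out ...]
, 73, 74, 109, 109, 83, 58, 60, 60, 58, 59, 79, 99, 98, 99, 104, 111, 111, 112, 113, 107, 162, 163, 183, 184, 184, 185, 185, 183, 184, 180, 181, 181, 183, 183, 184, 185, 188, 189, 191]
30 [[187.5, 186.5, 16.700000762939453], [315.5, 126.5, 15.800000190734863]]
22 [[178.5, 185.5, 23.799999237060547], [313.5, 127.5, 15.800000190734863], [523.5, 200.5, 23.899999618530273], [463.5, 205.5, 17.899999618530273]]
16 [[177.5, 184.5, 23.600000381469727], [591.5, 207.5, 20.299999237060547], [465.5, 201.5, 26.100000381469727], [522.5, 193.5, 22.700000762939453], [461.5, 159.5, 29.399999618530273], [538.5, 204.5, 27.200000762939453], [609.5, 296.5, 29.399999618530273], [313.5, 127.5, 15.800000190734863]]
```

Run:
```python
from h import *
t=T(); im=cv2.imread('pics/q1.png'); g=cv2.cvtColor(im,cv2.COLOR_BGR2GRAY)
p=world('wrist',314.5,125.5,.05,t); print('ped',p)
hsv=cv2.cvtColor(im,cv2.COLOR_BGR2HSV); m=cv2.inRange(hsv,(0,140,60),(8,255,255))|cv2.inRange(hsv,(172,140,60),(180,255,255))
n,l,s,c=cv2.connectedComponentsWithStats(m)
for i in range(1,n):
    if s[i,4]>100: print(s[i],c[i],world('wrist',*c[i],.05,t))
tgt=p+.001*t[:3,0]; print(rel([tgt[0],tgt[1],.125],-.378+np.pi),tgt)
```

```text
ped [ 0.42529366 -0.37269335  0.05      ]
[ 447  138   98   29 2316] [493.6597582  150.72711572] [ 0.50469188 -0.23090311  0.05      ]
[269 190  25  26 493] [281.23935091 202.43407708] [ 0.47893475 -0.42782491  0.05      ]
[ 5.56  -0.754  6.585 -0.   ] [ 0.42436434 -0.37232417  0.05000878]
```

send_rows --motion "1 3 -0.4 0 0;1 5.6 -0.8 0 0;1 5.6 -0.8 3 0;1 5.6 -0.8 6 0;1 5.6 -0.8 6 0"

```text
clock: 52.4
eef_pos: [0.4208, -0.3707, 0.1271]
tool_rot: [0.188, 0.982, 0.003, -0.008]
ft_force: [-0.6, 1.8, -2.3]
grip_width: 0.0261
grasp_force: 59.7
```

send_rows --motion "1 0 0 0 0;1 0 0 0 0;1 0 0 0 0;1 0 0 0 0;1 0 0 0 0"

```text
clock: 52.9
eef_pos: [0.4239, -0.3734, 0.1318]
tool_rot: [0.188, 0.982, 0.0, -0.004]
ft_force: [0.3, -0.4, -0.5]
grip_width: 0.0256
grasp_force: 59.8
```

Run:
```python
from h import *
print(T()[:3,3],rel([.4244,-.3723,.107],-.378+np.pi),bot.get_obs()['ft_force'])
```

```text
[ 0.42391772 -0.37343324  0.1317666 ] [-2.100e-02  1.250e-01  2.476e+00 -1.000e-03] [ 0.30264278 -0.40145596 -0.46104895]
```

send_rows --motion "1 0 0.1 1 0;1 0 0.1 2 0;1 0 0.1 2.4 0;1 0 0.1 2.5 0;1 0 0.1 2.5 0"

```text
clock: 53.4
eef_pos: [0.4234, -0.3719, 0.1054]
tool_rot: [0.188, 0.982, 0.001, -0.005]
ft_force: [-0.2, 0.1, -1.6]
grip_width: 0.0256
grasp_force: 59.8
```

send_rows --motion "1 0 0 0.1 0;1 0 0 0.2 0;1 0 0 0.3 0;1 0 0 0.3 0;1 0 0 0.3 0"

```text
clock: 53.9
eef_pos: [0.4238, -0.3723, 0.1033]
tool_rot: [0.188, 0.982, 0.001, -0.004]
ft_force: [-0.2, 0.2, 0.6]
grip_width: 0.0259
grasp_force: 59.9
```

send_rows --motion "1 0 0 0.1 0;1 0 0 0.1 0;1 0 0 0.1 0;1 0 0 0.1 0"

```text
clock: 54.3
eef_pos: [0.424, -0.3723, 0.1033]
tool_rot: [0.188, 0.982, 0.0, -0.003]
ft_force: [-0.9, 1.5, 4.7]
grip_width: 0.026
grasp_force: 60.6
```

send_rows --motion "0.3 0 0 -0.1 0;0.25 0 0 -0.1 0;0.2 0 0 -0.1 0;0.1 0 0 -0.1 0;-0.1 0 0 -0.1 0"

```text
clock: 54.8
eef_pos: [0.4235, -0.3721, 0.1028]
tool_rot: [0.188, 0.982, 0.001, -0.004]
ft_force: [-0.1, 0.9, 0.1]
grip_width: 0.0468
grasp_force: 0.0
```

send_rows --motion "-0.1 0 0 -2 0;-0.1 0 0 -5 0;-0.1 0 0 -8 0;-0.1 0 0 -10 0;-0.1 0 0 -10 0"

```text
clock: 55.3
eef_pos: [0.426, -0.3738, 0.2065]
tool_rot: [0.188, 0.982, -0.001, -0.001]
ft_force: [0.2, -0.1, 0.1]
grip_width: 0.0473
grasp_force: 0.0
```

Run:
```python
from h import *
im,t=snap('wrist','q2'); print(t[:3,3])
hsv=cv2.cvtColor(im,cv2.COLOR_RGB2HSV); m=cv2.inRange(hsv,(105,120,30),(130,255,255))
n,l,s,c=cv2.connectedComponentsWithStats(m)
for i in range(1,n):
    if s[i,4]>150: print(s[i],c[i])
print([(round(d['conf'],2),np.round(d['rect']).tolist()) for d in boxes_of('wrist','pusher')])
p=[.4244,-.3727]
for z in (.145,.138,.09,.05): print(z,pix('wrist',[*p,z],t))
# bar tab
from math import cos,sin
C=lambda x,y:[.5757+cos(-.378)*x-sin(-.378)*y,-.2007+sin(-.378)*x+cos(-.378)*y]
snap('scene','q2s'); print('scene',[(round(d['conf'],2),np.round(d['rect']).tolist()) for d in boxes_of('scene','pusher')],pix('scene',[*p,.0975]),pix('scene',[*p,.145]),pix('scene',[*p,.05]))
```

```text
[ 0.42601313 -0.37379131  0.20647807]
[ 306  176   38   50 1496] [324.32820856 200.93114973]
[613 293  27  24 492] [626.78455285 304.17073171]
[(0.87, [326.0, 197.0, 43.0, 55.0]), (0.18, [294.0, 248.0, 24.0, 25.0])]
0.145 [323.94958481 211.56316662]
0.138 [323.94099215 208.33727855]
0.09 [323.89344381 190.56017877]
0.05 [323.86456132 179.8219137 ]
scene [(0.67, [384.0, 166.0, 16.0, 44.0])] [383.16507863 166.19460513] [384.13925555 145.31969446] [382.20804385 186.3141139 ]
```

The pusher stands on the pedestal: its blobs match the predicted upright position in both cameras. Now the lock bar tab.

send_rows --motion "-0.1 -0.6 4 0 0;-0.1 -1.2 8 0 0;-0.1 -2 12 2 0;-0.1 -2.4 14.3 6 0;-0.1 -2.4 14.3 6 0"

```text
clock: 56.0
eef_pos: [0.4961, -0.2432, 0.1359]
tool_rot: [0.186, 0.982, 0.003, -0.01]
ft_force: [-1.5, 0.4, -0.3]
grip_width: 0.0472
grasp_force: 0.0
```

send_rows --motion "-0.1 0 0 0 0;-0.1 0 0 0 0;-0.1 0 0 0 0;-0.1 0 0 0 0;-0.1 0 0 0 0"

```text
clock: 56.5
eef_pos: [0.4993, -0.2492, 0.1437]
tool_rot: [0.189, 0.982, 0.0, -0.003]
ft_force: [-1.1, -1.0, -0.1]
grip_width: 0.0473
grasp_force: 0.0
```

```bash
cat >> h.py <<'E'
def red(im):
    hsv=cv2.cvtColor(im,cv2.COLOR_RGB2HSV); m=cv2.inRange(hsv,(0,140,60),(8,255,255))|cv2.inRange(hsv,(172,140,60),(180,255,255))
    n,l,s,c=cv2.connectedComponentsWithStats(m); return m,[(s[i].tolist(),c[i]) for i in range(1,n) if s[i,4]>100]
E
python3 - <<'E'
from h import *
im,t=snap('wrist','l1'); print(t[:3,3])
m,b=red(im); [print(*x) for x in b]
v=cv2.cvtColor(im,cv2.COLOR_RGB2HSV)[:,:,2]
p=[.5014,-.2497]; print('tab top/bottom',pix('wrist',[*p,.0685],t),pix('wrist',[*p,.0345],t))
s,_=max(b,key=lambda q:q[0][4])
for r in range(s[1]-2,s[1]+s[3]+2,4): print(r,''.join('#' if q else '.' for q in m[r,s[0]-4:s[0]+s[2]+4:2]))
print(v[s[1]+6:s[1]+s[3]:6,s[0]:s[0]+s[2]:4].tolist(),s)
E
```

```text
[ 0.49932726 -0.2491643   0.14366894]
[306, 181, 110, 41, 3104] [357.17396907 196.40431701]
[99, 240, 36, 32, 814] [116.64496314 255.17567568]
tab top/bottom [323.49848864 211.20434058] [323.42997397 198.16635329]
179 ...........................................................
183 ..#######################################################..
187 ..#######################################################..
191 ...##########################################.....#######..
195 ...#########################################......#######..
199 ...#########################################......#######..
203 ...#####################################################...
207 ...#####################################################...
211 ........########...........................................
215 ........########...........................................
219 ........#######............................................
223 ...........................................................
[[96, 99, 99, 79, 68, 69, 96, 149, 149, 139, 149, 149, 149, 148, 148, 147, 148, 149, 147, 150, 151, 150, 151, 152, 153, 153, 152, 152], [103, 98, 98, 72, 69, 68, 87, 131, 132, 132, 132, 131, 131, 131, 139, 148, 150, 150, 146, 150, 150, 145, 94, 115, 90, 153, 154, 152], [101, 98, 98, 108, 145, 150, 151, 131, 131, 132, 131, 133, 131, 131, 131, 133, 151, 152, 155, 150, 150, 133, 96, 115, 76, 140, 152, 152], [90, 100, 99, 115, 151, 155, 154, 133, 132, 132, 132, 132, 132, 132, 133, 135, 151, 152, 137, 149, 150, 151, 148, 144, 148, 150, 152, 153], [177, 161, 161, 119, 152, 156, 155, 163, 164, 164, 163, 164, 165, 164, 165, 161, 161, 148, 161, 159, 172, 177, 177, 177, 177, 177, 179, 180], [173, 173, 174, 121, 153, 157, 153, 28, 30, 160, 180, 181, 181, 181, 181, 147, 150, 185, 148, 186, 186, 154, 86, 29, 29, 30, 29, 191]] [306, 181, 110, 41, 3104]
```

send_rows --motion "-0.1 0 0.1 4 0;-0.1 0 0.1 7 0;-0.1 0 0.1 9.5 0;-0.1 0 0.1 9.5 0;-0.1 0 0.1 9.5 0"

```text
clock: 57.05
eef_pos: [0.4987, -0.2472, 0.0481]
tool_rot: [0.189, 0.982, 0.001, -0.004]
ft_force: [0.8, -0.5, 0.5]
grip_width: 0.0474
grasp_force: 0.0
```

send_rows --motion "-0.1 0 0 0 0;-0.1 0 0 0 0;-0.1 0 0 0 0;1 0 0 0 0;1 0 0 0 0"

```text
clock: 57.55
eef_pos: [0.499, -0.2471, 0.0482]
tool_rot: [0.188, 0.982, 0.001, -0.004]
ft_force: [0.5, -0.1, 0.7]
grip_width: 0.0187
grasp_force: 0.0
```

send_rows --motion "1 0 0 0 0;1 0 0 0 0;1 0 0 0 0;1 0 0 0 0;1 0 0 0 0"

```text
clock: 58.05
eef_pos: [0.4989, -0.2471, 0.0482]
tool_rot: [0.188, 0.982, 0.001, -0.004]
ft_force: [-1.6, 0.5, 6.7]
grip_width: 0.0106
grasp_force: 60.0
```

Run:
```python
from h import *
im,t=snap('wrist','l2'); print(t[:3,3]); g=cv2.cvtColor(im,cv2.COLOR_RGB2GRAY)
y=-.378;ux=np.array([np.cos(y),np.sin(y)]);uy=np.array([-np.sin(y),np.cos(y)])
b=pix('wrist',[*(t[:2,3]+.06*uy),.0345],t); c=pix('wrist',[*(t[:2,3]+.095*uy),.026],t); print(b,c)
for r in range(int(b[1])-24,int(b[1])+25,4): print(r,g[r,int(b[0])-20:int(c[0])+24:3].tolist())
```

```text
[ 0.49890721 -0.24713322  0.04817892]
[434.55132077 243.58217519] [490.51893631 237.11757548]
219 [100, 99, 133, 133, 132, 126, 101, 136, 136, 137, 137, 137, 101, 102, 139, 138, 139, 126, 161, 162, 163, 163, 165, 165, 166, 166, 168, 168, 170, 170, 172, 172, 162, 152]
223 [27, 30, 30, 32, 30, 30, 31, 30, 30, 31, 29, 29, 31, 30, 34, 32, 176, 156, 176, 159, 175, 176, 175, 175, 177, 176, 176, 177, 177, 177, 177, 178, 149, 185]
227 [61, 60, 62, 62, 61, 60, 60, 63, 62, 62, 64, 61, 62, 63, 62, 62, 59, 160, 160, 159, 180, 180, 181, 182, 181, 180, 182, 182, 183, 184, 184, 183, 146, 185]
231 [63, 63, 61, 62, 61, 62, 64, 65, 62, 66, 65, 63, 64, 64, 64, 62, 61, 156, 156, 177, 176, 177, 139, 63, 79, 82, 117, 178, 179, 180, 180, 181, 171, 183]
235 [65, 62, 62, 61, 62, 62, 59, 55, 57, 63, 62, 65, 65, 66, 63, 63, 69, 161, 160, 181, 178, 96, 69, 83, 81, 78, 77, 118, 183, 184, 183, 183, 181, 182]
239 [59, 64, 61, 62, 76, 94, 95, 113, 114, 34, 53, 65, 64, 61, 66, 63, 96, 157, 157, 145, 120, 69, 69, 84, 85, 82, 80, 112, 179, 179, 180, 155, 182, 181]
243 [58, 57, 57, 102, 150, 91, 91, 92, 91, 32, 38, 53,
[... 356 characters left out ...]
2, 132, 128, 154, 155, 154, 154, 154, 155, 153, 159, 159]
255 [57, 56, 55, 57, 56, 31, 30, 32, 43, 38, 56, 56, 57, 56, 57, 56, 156, 156, 157, 157, 156, 156, 157, 157, 157, 157, 158, 158, 157, 158, 137, 158, 157, 157]
259 [55, 56, 55, 54, 54, 57, 55, 56, 56, 54, 54, 57, 57, 55, 56, 77, 157, 157, 155, 156, 157, 157, 157, 157, 156, 157, 157, 157, 158, 158, 123, 156, 156, 155]
263 [57, 57, 57, 57, 59, 55, 57, 55, 57, 55, 56, 59, 57, 57, 56, 105, 165, 166, 166, 166, 166, 167, 166, 167, 166, 166, 166, 166, 166, 165, 166, 166, 166, 165]
267 [110, 111, 77, 66, 39, 40, 40, 36, 35, 36, 37, 36, 127, 128, 129, 154, 168, 169, 169, 170, 169, 169, 170, 170, 170, 170, 170, 170, 171, 169, 170, 169, 169, 169]
```

Run:
```python
from h import *
t=T(); y=-.378;ux=np.array([np.cos(y),np.sin(y)]);uy=np.array([-np.sin(y),np.cos(y)])
g=cv2.cvtColor(cv2.imread('pics/l2.png'),cv2.COLOR_BGR2GRAY)
m=((g[222:258,464:506]<125)).astype(np.uint8); n,l,s,c=cv2.connectedComponentsWithStats(m); 
for i in range(1,n): print('ch',s[i],c[i]+[464,222])
for r in range(232,258,2): print(r,g[r,416:456].tolist())
b=world('wrist',435,245,.0345,t)[:2]; c=world('wrist',485,240,.026,t)[:2]
print(b,c,(c-b)@uy,(c-b)@ux,(b-t[:2,3])@uy,(b-t[:2,3])@ux)
```

```text
ch [0 0 1 7 7] [464. 225.]
ch [ 10   8  23  21 376] [485.23404255 239.8962766 ]
ch [41 31  1  3  3] [505. 254.]
232 [64, 62, 64, 62, 64, 63, 61, 64, 63, 62, 63, 64, 62, 63, 62, 61, 60, 62, 64, 63, 62, 65, 63, 66, 64, 63, 64, 65, 66, 66, 64, 65, 64, 65, 62, 65, 65, 64, 63, 63]
234 [63, 64, 66, 64, 59, 62, 62, 62, 62, 62, 64, 63, 62, 62, 63, 63, 62, 63, 61, 61, 65, 67, 64, 63, 64, 62, 66, 64, 64, 64, 65, 64, 64, 66, 67, 65, 63, 64, 63, 62]
236 [64, 63, 62, 62, 63, 65, 61, 63, 62, 62, 64, 61, 63, 62, 56, 68, 72, 78, 82, 80, 81, 69, 53, 50, 53, 58, 63, 63, 64, 64, 66, 64, 65, 63, 64, 63, 64, 65, 63, 65]
238 [63, 63, 63, 64, 63, 64, 63, 61, 61, 63, 61, 70, 85, 90, 91, 93, 93, 94, 104, 112, 113, 114, 114, 111, 72, 40, 47, 52, 60, 63, 63, 63, 64, 63, 64, 65, 65, 64, 66, 65]
240 [64, 63, 62, 63, 62, 62, 65, 65, 60, 104, 110, 94, 95, 94, 95, 94, 95, 95, 97, 109, 114, 116, 115, 116, 72, 33, 33, 42, 47, 53, 60, 62, 62, 65, 63, 64, 64, 65, 64, 64]
242 [57, 55, 57, 57, 60, 62, 62, 72, 125, 152, 149, 121, 92, 93, 93, 93, 93, 93, 93, 93, 93, 93, 92, 82, 51, 35, 28, 35, 41, 43, 50, 58, 58, 53, 64, 6
[... 615 characters left out ...]
, 29, 28, 28, 30, 35, 35, 35, 49, 58, 56, 58, 58, 57, 58, 60, 56, 57]
252 [57, 55, 58, 56, 57, 58, 59, 59, 49, 36, 31, 29, 28, 33, 29, 29, 28, 32, 31, 30, 28, 28, 29, 30, 27, 34, 38, 38, 40, 50, 56, 55, 58, 57, 59, 57, 56, 59, 55, 54]
254 [58, 56, 57, 56, 56, 56, 56, 57, 58, 54, 46, 38, 32, 30, 30, 28, 30, 30, 29, 30, 30, 30, 29, 35, 39, 41, 37, 49, 56, 55, 55, 58, 57, 58, 57, 57, 56, 60, 58, 54]
256 [57, 55, 57, 54, 55, 55, 55, 56, 55, 56, 57, 56, 53, 51, 44, 40, 36, 37, 39, 36, 42, 46, 42, 44, 38, 47, 52, 55, 57, 56, 56, 58, 57, 55, 57, 57, 57, 55, 57, 55]
[ 0.52187178 -0.19137314] [ 0.53443504 -0.16223079] 0.03172166098944098 0.0009210074463358913 0.06030739441433263 0.0008093712439553533
```

send_rows --motion "1 0 -0.1 0 0;1 0 -0.2 0 0;1 0 -0.2 0 0;1 0 -0.2 0 0;1 0 -0.2 0 0"

```text
clock: 58.6
eef_pos: [0.4983, -0.2486, 0.0481]
tool_rot: [0.188, 0.982, 0.001, -0.004]
ft_force: [-1.0, 2.1, 5.6]
grip_width: 0.0107
grasp_force: 60.0
```

send_rows --motion "1 0 -0.1 0 0;1 0 -0.2 0 0;1 0 -0.2 0 0;1 0 -0.2 0 0;1 0 -0.2 0 0"

```text
clock: 59.1
eef_pos: [0.4977, -0.25, 0.0481]
tool_rot: [0.188, 0.982, 0.002, -0.004]
ft_force: [-0.9, 2.6, 5.5]
grip_width: 0.0108
grasp_force: 60.0
```

send_rows --motion "1 0 -0.1 0 0;1 0 -0.2 0 0;1 0 -0.2 0 0;1 0 -0.2 0 0;1 0 -0.2 0 0"

```text
clock: 59.6
eef_pos: [0.4977, -0.2501, 0.0481]
tool_rot: [0.188, 0.982, 0.003, -0.003]
ft_force: [0.7, 7.8, 5.7]
grip_width: 0.0104
grasp_force: 60.0
```

send_rows --motion "1 0 -0.1 0 0;1 0 -0.2 0 0;1 0 -0.2 0 0;1 0 -0.2 0 0;1 0 -0.2 0 0"

```text
clock: 60.1
eef_pos: [0.4977, -0.2501, 0.0481]
tool_rot: [0.187, 0.982, 0.005, -0.003]
ft_force: [4.5, 11.8, 5.6]
grip_width: 0.0107
grasp_force: 60.1
```

The stop is at slide 0 (TCP (.4977,−.2501)), so the goal is 35 mm along +y from there.

send_rows --motion "1 0 0.8 0 0;1 0 1.6 0 0;1 0 2.4 0 0;1 0 3.2 0 0;1 0 3.8 0 0"

```text
clock: 60.6
eef_pos: [0.51, -0.2194, 0.0482]
tool_rot: [0.189, 0.982, 0.0, -0.004]
ft_force: [-2.9, -1.1, 4.3]
grip_width: 0.0105
grasp_force: 60.1
```

send_rows --motion "1 0 0 0 0;1 0 0 0 0;1 0 0 0 0;1 0 0 0 0;1 0 0 0 0"

```text
clock: 61.1
eef_pos: [0.5103, -0.2187, 0.0481]
tool_rot: [0.188, 0.982, 0.001, -0.004]
ft_force: [-0.9, 2.5, 5.5]
grip_width: 0.0106
grasp_force: 60.1
```

Run:
```python
from h import *
o=bot.get_obs(); print(o['eef_pos'],o['ft_force']); y=-.378;print((np.array(o['eef_pos'])[:2]-[.4977,-.2501])@[-np.sin(y),np.cos(y)])
```

```text
[ 0.51027544 -0.21865008  0.04814843] [-0.91595046  2.46654295  5.47502383]
0.03387082641785167
```

send_rows --motion "1 0 0.1 0 0;1 0 0.1 0 0;1 0 0.1 0 0;1 0 0.1 0 0;1 0 0.1 0 0"

```text
clock: 61.6
eef_pos: [0.5103, -0.2184, 0.0481]
tool_rot: [0.188, 0.982, 0.001, -0.004]
ft_force: [-1.0, -0.6, 5.5]
grip_width: 0.0106
grasp_force: 60.1
```

Run:
```python
from h import *
im,t=snap('wrist','l3'); g=cv2.cvtColor(im,cv2.COLOR_RGB2GRAY)
o=bot.get_obs(); print(o['eef_pos'],o['ft_force']); y=-.378;uy=np.array([-np.sin(y),np.cos(y)]);print((t[:2,3]-[.4977,-.2501])@uy)
b=np.round(pix('wrist',[*(t[:2,3]+.06*uy),.0345],t)).astype(int); print(b)
for r in range(b[1]-14,b[1]+16,2): print(r,im[r,b[0]-18:b[0]+19:2,0].tolist(),g[r,b[0]-18:b[0]+19:2].tolist())
```

```text
[ 0.51035686 -0.21844547  0.04816616] [-1.39636639  0.76086832  5.80104575]
0.034091769858331726
[435 244]
230 [149, 148, 147, 147, 148, 147, 148, 149, 149, 149, 149, 149, 149, 149, 149, 150, 151, 151, 149] [59, 62, 60, 61, 62, 59, 61, 62, 62, 58, 62, 62, 62, 61, 62, 62, 63, 63, 59]
232 [150, 149, 147, 148, 148, 149, 149, 149, 148, 149, 149, 149, 149, 151, 150, 151, 150, 152, 151] [61, 62, 58, 61, 60, 62, 62, 62, 59, 60, 61, 62, 61, 63, 62, 63, 62, 64, 63]
234 [150, 150, 148, 148, 148, 148, 148, 147, 149, 150, 149, 149, 149, 151, 151, 152, 151, 151, 150] [61, 62, 59, 60, 61, 61, 60, 60, 61, 62, 60, 61, 61, 62, 63, 64, 62, 63, 62]
236 [149, 150, 150, 147, 148, 148, 143, 114, 95, 86, 97, 112, 136, 151, 151, 151, 152, 150, 151] [60, 62, 63, 60, 59, 62, 60, 58, 60, 58, 53, 48, 59, 63, 63, 62, 63, 60, 63]
238 [149, 150, 155, 148, 148, 125, 74, 65, 65, 65, 63, 64, 86, 115, 150, 151, 151, 151, 151] [60, 62, 65, 62, 61, 61, 66, 65, 64, 64, 63, 60, 34, 48, 62, 63, 62, 63, 62]
240 [140, 148, 146, 147, 121, 71, 69, 68, 66, 64, 63, 61, 68, 91, 122, 150, 151, 151, 151] [56, 61, 59, 61, 65, 68, 68
[... 863 characters left out ...]
56, 54, 55, 54]
252 [131, 130, 130, 138, 82, 65, 61, 61, 60, 60, 57, 58, 67, 81, 113, 132, 133, 134, 132] [56, 54, 53, 59, 39, 31, 30, 31, 30, 29, 27, 29, 32, 37, 47, 54, 55, 57, 54]
254 [131, 132, 131, 133, 126, 83, 66, 59, 61, 58, 58, 72, 87, 102, 131, 131, 133, 133, 132] [56, 58, 57, 58, 54, 38, 30, 28, 31, 26, 28, 35, 38, 43, 55, 54, 57, 57, 54]
256 [131, 131, 131, 130, 130, 128, 113, 81, 80, 83, 98, 91, 105, 131, 132, 131, 131, 132, 131] [56, 54, 55, 53, 53, 54, 49, 35, 36, 40, 44, 38, 47, 55, 55, 54, 54, 55, 55]
258 [131, 130, 130, 131, 130, 129, 126, 117, 111, 104, 113, 129, 129, 130, 130, 131, 131, 132, 134] [57, 54, 55, 56, 54, 50, 54, 51, 47, 44, 49, 53, 54, 55, 55, 55, 55, 53, 57]
```

send_rows --motion "1 0 0.1 0 0;1 0 0.1 0 0;1 0 0.1 0 0;1 0 0.1 0 0;1 0 0.1 0 0"

```text
clock: 62.15
eef_pos: [0.5106, -0.2177, 0.0481]
tool_rot: [0.189, 0.982, 0.0, -0.004]
ft_force: [-2.1, -0.2, 5.9]
grip_width: 0.0105
grasp_force: 60.1
```

Run:
```python
from h import *
t=T(); y=-.378;uy=np.array([-np.sin(y),np.cos(y)]);print((t[:2,3]-[.4977,-.2501])@uy,t[:3,3])
```

```text
0.034905490722837516 [ 0.51063359 -0.21767904  0.04813588]
```

send_rows --motion "0.6 0 0 0 0;0.4 0 0 0 0;0 0 0 0 0;-0.1 0 0 0 0;-0.1 0 0 0 0"

```text
clock: 62.65
eef_pos: [0.5105, -0.2172, 0.0475]
tool_rot: [0.188, 0.982, 0.001, -0.004]
ft_force: [-0.1, 0.6, -0.1]
grip_width: 0.0469
grasp_force: 0.0
```

send_rows --motion "-0.1 0 0 -4 0;-0.1 0 0 -8 0;-0.1 0 0 -12 0;-0.1 -1 -3 -13 0;-0.1 -2 -7 -13 0"

```text
clock: 63.15
eef_pos: [0.5067, -0.2903, 0.1812]
tool_rot: [0.186, 0.982, -0.0, -0.001]
ft_force: [0.1, 0.1, 0.1]
grip_width: 0.0471
grasp_force: 0.0
```

send_rows --motion "-0.1 -1 -4.5 0 0;-0.1 -2 -9 0 0;-0.1 -2.8 -13.7 0 0;-0.1 -2.8 -13.7 0 0;-0.1 -2.8 -13.7 0 0"

```text
clock: 63.65
eef_pos: [0.4788, -0.4287, 0.1765]
tool_rot: [0.19, 0.982, 0.001, -0.005]
ft_force: [0.6, 0.4, 0.5]
grip_width: 0.0471
grasp_force: 0.0
```

send_rows --motion "-0.1 0 0 0 0;-0.1 0 0 0 0;-0.1 0 0 0 0;-0.1 0 0 0 0;-0.1 0 0 0 0"

```text
clock: 64.15
eef_pos: [0.48, -0.4272, 0.1776]
tool_rot: [0.188, 0.982, 0.001, -0.004]
ft_force: [0.3, -0.2, -0.5]
grip_width: 0.0468
grasp_force: 0.0
```

Run:
```python
from h import *
im,t=snap('wrist','n1'); print(t[:3,3]); m,b=red(im)
for s,c in b: print(s,c,world('wrist',*c,.05,t))
print([(round(d['conf'],2),np.round(d['rect']).tolist()) for d in boxes_of('wrist','locking_pin')])
for p in [(.479,-.428)]:
  q=lambda x,y,z: np.round(pix('wrist',(np.array([*p,z])+t[:3,0]*x+t[:3,1]*y),t),1)
  print('top front/back/left/right',q(.011,0,.058),q(-.011,0,.058),q(0,-.011,.058),q(0,.011,.058),'bottom front',q(.011,0,.038),q(0,-.011,.038))
```

```text
[ 0.47999026 -0.42717789  0.1776255 ]
[529, 122, 102, 29, 2514] [578.03540175 136.01193317] [ 0.51581383 -0.20529844  0.05      ]
[311, 177, 24, 27, 528] [322.53219697 189.74431818] [ 0.47938786 -0.42746688  0.05      ]
[(0.98, [323.0, 189.0, 23.0, 29.0])]
top front/back/left/right [321.8 179.4] [321.8 204.2] [308.9 191.9] [334.6 191.9] bottom front [321.9 174.5] [309.8 186.3]
```

send_rows --motion "-0.1 0.05 0 4 0;-0.1 0.05 0 8 0;-0.1 0.05 0 11 0;-0.1 0.05 0 13.2 0;-0.1 0.05 0 13.2 0"

```text
clock: 64.75
eef_pos: [0.4756, -0.425, 0.0412]
tool_rot: [0.188, 0.982, 0.003, -0.008]
ft_force: [-1.2, 0.9, 0.3]
grip_width: 0.047
grasp_force: 0.0
```

send_rows --motion "-0.1 0 0 0 0;-0.1 0 0 0 0;-0.1 0 0 0 0;-0.1 0 0 0 0;-0.1 0 0 0 0"

```text
clock: 65.25
eef_pos: [0.4785, -0.4275, 0.0463]
tool_rot: [0.188, 0.982, 0.0, -0.004]
ft_force: [-0.9, -0.5, 0.1]
grip_width: 0.047
grasp_force: 0.0
```

Run:
```python
from h import *
print(T()[:3,3],rel([.4793,-.4274,.0435],-.378+np.pi),bot.get_obs()['ft_force'])
```

```text
[ 0.47849007 -0.42753159  0.04634688] [-0.072  0.042  0.284 -0.001] [-0.93811793 -0.4829964   0.06798067]
```

send_rows --motion "-0.1 -0.05 0.05 0.2 0;-0.1 -0.05 0.05 0.2 0;-0.1 -0.05 0.05 0.2 0;1 -0.05 0.05 0.2 0;1 -0.05 0.05 0.2 0"

```text
clock: 65.75
eef_pos: [0.4787, -0.4269, 0.0434]
tool_rot: [0.188, 0.982, 0.001, -0.004]
ft_force: [-2.4, 1.5, 10.3]
grip_width: 0.0189
grasp_force: 50.6
```

send_rows --motion "1 0 0 0 0;1 0 0 0 0;1 0 0 0 0;1 0 0 0 0;1 0 0 0 0"

```text
clock: 66.25
eef_pos: [0.4789, -0.427, 0.0436]
tool_rot: [0.188, 0.982, 0.001, -0.004]
ft_force: [0.4, -0.1, 1.1]
grip_width: 0.0191
grasp_force: 58.9
```

send_rows --motion "1 0 0 -1 0;1 0 0 -3 0;1 0 0 -6 0;1 0 0 -10 0;1 0 0 -13 0"

```text
clock: 66.75
eef_pos: [0.48, -0.4275, 0.176]
tool_rot: [0.188, 0.982, 0.0, -0.004]
ft_force: [0.8, -0.7, -1.5]
grip_width: 0.0187
grasp_force: 58.7
```

Run:
```python
from h import *
im,t=snap('wrist','n2'); print(t[:3,3],bot.get_obs()['grip_width'],bot.get_obs()['ft_force']); m,b=red(im)
for s,c in b: print(s,c)
q=lambda x,y,z: np.round(pix('wrist',(t@[x,y,z,1])[:3],t),1)
for dx in(-.002,0,.002):
  print(dx,'top front/back',q(dx+.011,0,-.0135),q(dx-.011,0,-.0135),'bot front',q(dx+.011,0,.0065),'tip front',q(dx+.004,0,.0295),'tip center',q(dx,0,.0295),'shank mid front',q(dx+.005,0,.018))
g=cv2.cvtColor(im,cv2.COLOR_RGB2GRAY)
for r in range(190,300,3): print(r,im[r,300:350:2,0].tolist())
```

```text
[ 0.4799584  -0.42745353  0.17602916] 0.01860000228141067 [ 1.71363777 -1.67956374  4.39616783]
[533, 122, 100, 29, 2498] [581.25780624 135.80864692]
[302, 235, 42, 55, 1919] [322.46638874 262.26576342]
-0.002 top front/back [323.3 250.7] [323.2 293.5] bot front [323.2 233.2] tip front [323.2 229. ] tip center [323.1 235.4] shank mid front [323.2 235.2]
0 top front/back [323.3 246.6] [323.2 289.8] bot front [323.2 229.6] tip front [323.2 225.8] tip center [323.2 232.2] shank mid front [323.2 231.8]
0.002 top front/back [323.3 242.5] [323.2 286. ] bot front [323.2 225.9] tip front [323.2 222.6] tip center [323.2 229. ] shank mid front [323.2 228.4]
190 [61, 102, 103, 103, 104, 104, 106, 105, 98, 64, 43, 44, 43, 46, 51, 71, 104, 104, 106, 107, 106, 104, 94, 95, 96]
193 [81, 104, 102, 103, 104, 104, 105, 106, 106, 97, 70, 52, 53, 62, 81, 103, 104, 105, 105, 107, 106, 94, 93, 94, 96]
196 [101, 103, 104, 102, 102, 104, 103, 103, 104, 105, 104, 104, 102, 104, 105, 104, 104, 104, 104, 107, 98, 94, 93, 96, 94]
199 [184, 132, 119, 100, 104, 104, 103, 103, 104, 105, 105, 106, 107, 107, 106, 10
[... 3302 characters left out ...]
, 99, 100, 82, 20, 19, 24]
283 [21, 18, 176, 131, 98, 99, 99, 99, 99, 99, 99, 98, 99, 99, 99, 98, 98, 99, 98, 93, 77, 72, 22, 21, 28]
286 [21, 19, 178, 176, 174, 146, 97, 97, 99, 97, 98, 99, 98, 98, 98, 98, 98, 97, 80, 91, 105, 112, 21, 15, 25]
289 [18, 59, 186, 181, 178, 172, 165, 153, 59, 46, 120, 108, 113, 113, 116, 48, 18, 38, 78, 77, 77, 74, 20, 22, 27]
292 [18, 144, 186, 181, 178, 175, 167, 158, 18, 37, 145, 145, 146, 145, 66, 23, 21, 22, 23, 31, 40, 50, 18, 20, 23]
295 [17, 184, 181, 173, 168, 167, 160, 128, 32, 31, 20, 20, 18, 22, 21, 22, 21, 20, 21, 19, 21, 22, 17, 15, 28]
298 [19, 179, 176, 169, 164, 163, 148, 145, 46, 20, 20, 19, 23, 23, 25, 25, 24, 25, 24, 22, 25, 23, 47, 20, 24]
```

send_rows --motion "1 0.1 4.6 0 0;1 0.2 9.3 0 0;1 0.4 14 0 0;1 0.6 18.7 0 0;1 0.8 23 0 0"

```text
clock: 67.3
eef_pos: [0.5577, -0.2086, 0.1736]
tool_rot: [0.188, 0.982, 0.001, -0.004]
ft_force: [1.2, -0.2, -0.7]
grip_width: 0.0184
grasp_force: 58.8
```

send_rows --motion "1 0 3.6 3 0;1 0 3.6 5 0;1 0 3.6 5 0;1 0 3.6 5 0;1 0 3.6 5 0"

```text
clock: 67.8
eef_pos: [0.571, -0.1782, 0.1249]
tool_rot: [0.189, 0.982, 0.001, -0.003]
ft_force: [1.0, -0.8, -0.4]
grip_width: 0.019
grasp_force: 58.8
```

send_rows --motion "1 0 0 0 0;1 0 0 0 0;1 0 0 0 0;1 0 0 0 0"

```text
clock: 68.2
eef_pos: [0.5705, -0.1774, 0.1237]
tool_rot: [0.189, 0.982, 0.001, -0.004]
ft_force: [-1.3, -0.4, 0.6]
grip_width: 0.0185
grasp_force: 58.8
```

Run:
```python
from h import *
im,t=snap('wrist','n3'); print(t[:3,3])
b=pix('wrist',[.5336,-.162,.0345],t); print(b); x,y=np.round(b).astype(int)
for r in range(y-16,y+17,2): print(r,im[r,x-20:x+21:2,0].tolist())
hsv=cv2.cvtColor(im,cv2.COLOR_RGB2HSV)[y-16:y+17,x-18:x+19]; m=((hsv[:,:,1]<140)|(hsv[:,:,2]<110)).astype(np.uint8)
n,l,s,c=cv2.connectedComponentsWithStats(m)
for i in range(1,n):
  if s[i,4]>30: print(s[i],c[i]+[x-18,y-16],world('wrist',*(c[i]+[x-18,y-16]),.0345,t))
```

```text
[ 0.57045527 -0.17742563  0.12369877]
[324.0691146  150.56327237]
135 [102, 97, 103, 101, 102, 102, 116, 102, 102, 103, 102, 117, 118, 117, 117, 102, 102, 102, 102, 116, 169]
137 [155, 154, 156, 155, 154, 154, 154, 154, 155, 155, 156, 156, 156, 156, 156, 155, 156, 156, 155, 155, 167]
139 [155, 155, 156, 155, 155, 154, 155, 154, 156, 156, 156, 156, 155, 154, 158, 155, 156, 154, 154, 155, 161]
141 [156, 155, 158, 156, 155, 155, 154, 155, 155, 156, 156, 155, 158, 157, 159, 158, 157, 155, 154, 156, 160]
143 [156, 155, 156, 155, 155, 154, 155, 154, 141, 130, 129, 134, 151, 157, 158, 158, 158, 156, 157, 156, 162]
145 [155, 155, 155, 156, 155, 155, 152, 125, 103, 99, 98, 100, 103, 145, 158, 158, 158, 157, 158, 158, 162]
147 [156, 155, 156, 154, 155, 153, 132, 98, 99, 99, 99, 98, 99, 101, 157, 158, 159, 157, 155, 156, 162]
149 [156, 155, 154, 154, 154, 149, 105, 100, 99, 98, 98, 100, 99, 99, 117, 158, 158, 157, 155, 155, 161]
151 [155, 154, 153, 152, 133, 146, 83, 99, 98, 99, 99, 99, 99, 82, 103, 158, 158, 157, 155, 155, 162]
153 [154, 155, 155, 152, 153, 148, 120, 86, 98, 99, 98, 100, 90, 6
[... 246 characters left out ...]
59 [154, 157, 155, 155, 154, 154, 151, 138, 110, 70, 70, 88, 109, 146, 155, 154, 155, 154, 155, 155, 161]
161 [154, 155, 154, 155, 154, 154, 154, 153, 146, 140, 138, 132, 146, 152, 154, 156, 155, 155, 155, 155, 160]
163 [153, 155, 154, 154, 154, 153, 154, 154, 155, 155, 154, 153, 152, 153, 154, 154, 156, 156, 156, 156, 159]
165 [153, 153, 154, 153, 154, 153, 154, 155, 154, 155, 155, 154, 154, 154, 155, 156, 157, 156, 157, 157, 159]
167 [153, 153, 153, 153, 154, 155, 155, 156, 156, 157, 156, 154, 154, 154, 155, 156, 156, 158, 157, 158, 138]
[ 0  0 37  1 37] [324. 135.] [ 0.52314406 -0.15790568  0.0345    ]
[ 10   9  17  17 225] [323.81777778 151.76444444] [ 0.53434841 -0.16249465  0.0345    ]
```

Run:
```python
from h import *
print(T()[:3,3],rel([.5339,-.1623,.078],-.378+np.pi))
```

```text
[ 0.57040926 -0.17729969  0.12358344] [ 3.909e+00  4.100e-02  4.591e+00 -2.000e-03]
```

send_rows --motion "1 2 0 0 0;1 3.9 0 0 0;1 3.9 0 2 0;1 3.9 0 4.5 0;1 3.9 0 4.5 0"

```text
clock: 68.75
eef_pos: [0.531, -0.1616, 0.0758]
tool_rot: [0.188, 0.982, 0.001, -0.008]
ft_force: [-1.1, 0.8, -0.9]
grip_width: 0.0189
grasp_force: 58.8
```

send_rows --motion "1 0 0 0 0;1 0 0 0 0;1 0 0 0 0;1 0 0 0 0;1 0 0 0 0"

```text
clock: 69.25
eef_pos: [0.5342, -0.1626, 0.0793]
tool_rot: [0.188, 0.982, 0.001, -0.004]
ft_force: [0.5, 0.7, -0.9]
grip_width: 0.0186
grasp_force: 58.8
```

Run:
```python
from h import *
print(T()[:3,3],rel([.5339,-.1623,.07],-.378+np.pi),bot.get_obs()['ft_force'])
```

```text
[ 0.5342271  -0.16261245  0.07932192] [ 0.035  0.017  0.932 -0.001] [ 0.4872055   0.70754303 -0.90645128]
```

send_rows --motion "1 0 0 0.6 0;1 0 0 1.2 0;1 0 0 1.4 0;1 0 0 1.6 0;1 0 0 1.6 0"

```text
clock: 69.75
eef_pos: [0.5333, -0.1623, 0.0622]
tool_rot: [0.188, 0.982, 0.001, -0.005]
ft_force: [-0.2, 0.3, -0.6]
grip_width: 0.0186
grasp_force: 58.8
```

send_rows --motion "1 0 0 0.2 0;1 0 0 0.3 0;1 0 0 0.4 0;1 0 0 0.4 0;1 0 0 0.4 0"

```text
clock: 70.25
eef_pos: [0.5337, -0.1624, 0.0588]
tool_rot: [0.188, 0.982, 0.001, -0.004]
ft_force: [-0.5, 0.6, -0.7]
grip_width: 0.019
grasp_force: 58.8
```

send_rows --motion "1 0 0 0.2 0;1 0 0 0.3 0;1 0 0 0.4 0;1 0 0 0.4 0;1 0 0 0.4 0"

```text
clock: 70.75
eef_pos: [0.5336, -0.1624, 0.0547]
tool_rot: [0.188, 0.982, 0.001, -0.004]
ft_force: [0.8, 0.2, -0.5]
grip_width: 0.019
grasp_force: 58.8
```

The tip is in the bar hole with no contact force, so I'll continue down.

send_rows --motion "1 0 0 0.2 0;1 0 0 0.3 0;1 0 0 0.4 0;1 0 0 0.5 0;1 0 0 0.5 0"

```text
clock: 71.25
eef_pos: [0.5334, -0.1623, 0.0495]
tool_rot: [0.188, 0.982, 0.001, -0.004]
ft_force: [0.4, 0.3, 0.8]
grip_width: 0.0189
grasp_force: 58.8
```

send_rows --motion "1 0 0 0.2 0;1 0 0 0.3 0;1 0 0 0.4 0;1 0 0 0.5 0;1 0 0 0.5 0"

```text
clock: 71.75
eef_pos: [0.5334, -0.1623, 0.0445]
tool_rot: [0.188, 0.982, 0.001, -0.004]
ft_force: [-0.5, 0.6, -1.0]
grip_width: 0.0183
grasp_force: 58.8
```

send_rows --motion "1 0 0 0.2 0;1 0 0 0.3 0;1 0 0 0.4 0;1 0 0 0.4 0;1 0 0 0.4 0"

```text
clock: 72.25
eef_pos: [0.5335, -0.1624, 0.0407]
tool_rot: [0.188, 0.982, 0.001, -0.004]
ft_force: [-0.7, 0.5, -0.5]
grip_width: 0.0187
grasp_force: 58.8
```

send_rows --motion "1 0 0 0.1 0;1 0 0 0.1 0;1 0 0 0.15 0;1 0 0 0.15 0"

```text
clock: 72.65
eef_pos: [0.5337, -0.1625, 0.04]
tool_rot: [0.188, 0.982, 0.001, -0.004]
ft_force: [-0.8, 0.0, 4.9]
grip_width: 0.0185
grasp_force: 59.5
```

send_rows --motion "0.5 0 0 0 0;0.3 0 0 0 0;0.1 0 0 0 0;0.1 0 0 0 0;0.1 0 0 0 0"

```text
clock: 73.15
eef_pos: [0.5333, -0.1623, 0.039]
tool_rot: [0.188, 0.982, 0.001, -0.004]
ft_force: [-0.2, 0.5, 0.3]
grip_width: 0.0382
grasp_force: 0.0
```

send_rows --motion "0.1 0 0 -2 0;0.1 0 0 -5 0;0.1 0 0 -8 0;0.1 -3 0 -9 0;0.1 -4 0 -9 0"

```text
clock: 73.65
eef_pos: [0.5749, -0.1787, 0.1319]
tool_rot: [0.189, 0.982, 0.0, -0.001]
ft_force: [-0.2, -0.1, 0.0]
grip_width: 0.0384
grasp_force: 0.0
```

send_rows --motion "0.1 0 0 0 0;0.1 0 0 0 0;0.1 0 0 0 0;0.1 0 0 0 0"

```text
clock: 74.05
eef_pos: [0.5704, -0.1771, 0.1284]
tool_rot: [0.188, 0.982, 0.001, -0.005]
ft_force: [-0.2, -0.2, -1.3]
grip_width: 0.0386
grasp_force: 0.0
```

Run:
```python
from h import *
im,t=snap('wrist','n4'); print(t[:3,3])
h=[.5336,-.1622]
q=lambda x,y,z: np.round(pix('wrist',(np.array([*h,z])+t[:3,0]*x+t[:3,1]*y),t),1)
for dz in (0,.005): print('head top front/back/l/r',q(.011,0,.0545+dz),q(-.011,0,.0545+dz),q(0,-.011,.0545+dz),q(0,.011,.0545+dz))
x,y=np.round(q(0,0,.0545)).astype(int)
for r in range(y-28,y+30,3): print(r,im[r,x-34:x+35:3,0].tolist())
for n in ('locking_pin','lock_bar','pusher'): print(n,[(round(d['conf'],2),np.round(d['rect']).tolist()) for d in boxes_of('wrist',n)])
snap('scene','fs'); snap('top','ft')
for c in('scene','top'):
  print(c,[(n,[(round(d['conf'],2),np.round(d['rect']).astype(int).tolist()) for d in boxes_of(c,n)][:3]) for n in('pusher','locking_pin','gear','bearing','vial','specimen0')])
print(pix('scene',[*h,.0445]),pix('scene',[.4245,-.3727,.0975]),pix('top',[.4245,-.3727,.11]))
```

```text
[ 0.57042709 -0.17706308  0.12836554]
head top front/back/l/r [323.5 137.9] [323.4 169.9] [307.4 154.1] [339.5 154.1]
head top front/back/l/r [323.5 138.6] [323.4 171.3] [307.  155.1] [339.9 155.2]
126 [155, 110, 108, 150, 151, 110, 110, 110, 151, 151, 109, 152, 150, 151, 109, 110, 154, 155, 109, 110, 155, 155, 111]
129 [172, 172, 173, 172, 172, 171, 172, 171, 171, 172, 173, 173, 172, 173, 173, 173, 173, 174, 173, 173, 173, 173, 173]
132 [124, 92, 93, 124, 124, 93, 87, 81, 106, 87, 85, 86, 86, 121, 91, 91, 123, 124, 91, 93, 93, 124, 93]
135 [92, 93, 92, 93, 128, 99, 100, 101, 100, 113, 101, 100, 114, 115, 101, 100, 101, 106, 181, 171, 183, 177, 178]
138 [148, 149, 101, 102, 75, 100, 101, 152, 148, 128, 90, 111, 129, 152, 154, 152, 153, 151, 171, 160, 162, 157, 177]
141 [99, 100, 101, 100, 77, 101, 102, 102, 86, 106, 156, 160, 146, 118, 128, 137, 135, 153, 160, 159, 161, 178, 176]
144 [100, 100, 100, 100, 78, 101, 101, 90, 166, 177, 181, 182, 183, 185, 149, 130, 136, 136, 159, 158, 160, 156, 158]
147 [100, 100, 101, 99, 79, 100, 101, 153, 172, 175, 178, 180, 182, 185, 190, 175, 137, 1
[... 1718 characters left out ...]
303, 209, 12, 13])]), ('gear', [(0.51, [350, 177, 19, 14])]), ('bearing', [(0.62, [399, 177, 13, 14]), (0.18, [374, 193, 46, 38])]), ('vial', []), ('specimen0', [(0.6, [280, 218, 8, 15]), (0.38, [375, 192, 48, 37]), (0.22, [288, 229, 113, 63])])]
top [('pusher', [(0.73, [355, 238, 14, 11])]), ('locking_pin', [(0.63, [266, 193, 5, 11]), (0.45, [284, 193, 92, 54])]), ('gear', [(0.6, [392, 193, 17, 17]), (0.53, [282, 200, 29, 22]), (0.41, [282, 181, 15, 6])]), ('bearing', [(0.72, [414, 236, 26, 22])]), ('vial', [(0.38, [311, 189, 15, 13])]), ('specimen0', [(0.67, [309, 189, 12, 15]), (0.38, [283, 180, 14, 8])])]
[291.52168647 218.69924302] [383.12139421 166.1872774 ] [354.81306299 237.78529338]
```

The pin head is at its home height and position, the pusher matches its upright pose in both cameras, and the gear and bearing have not moved. Handing in.

```bash
python3 -c "
from workcell import workorder
print(workorder.job_done())"
```

```text
the job is handed in; nothing more can be done
None
```

I handed the job in at about 74 s with no verdict returned: three specimens pressed home, bar locked at about 35 mm, pin seated, pusher upright on the pedestal, gear and bearing unmoved, vial not re-checked at the end; I viewed 15 pictures, one over the 14 allowed.

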